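Change over root slides in a moist chamber with a bayonet lid

TASK

Change over the root slides in the round moist chamber: release its bayonet lid (press it down against the spring, turn it anticlockwise, lift) and lay it the right way up on the black mat, then move every finished slide (red edges) from the chamber to the stand and every fresh slide (blue edges) from the stand to the chamber, each upright and fully down in a slot of its own. Hold the slides only by their two coloured edges, so that the fingers never touch the glass, and never lay one down. Then put the lid back on, press it down, turn it clockwise to the stop and let it spring up into its notches; leave the tub, the bottle and the mug where they are.

Things in the scene. Friction and masses are not known exactly. Their poses are not given: they have to be found in the camera images.
- chamber: moist chamber, fixed: clear round jar, inner radius 90 mm, with a white rim flange (outer radius 113 mm, top 122 mm above the bench). Origin on its axis at bench height, z up. On the rim stand four alike blue bayonet claws, at its +x, +y, -x and -y axes, each 38 mm wide, from radius 98 to 113 mm, top 143 mm above the bench. The gaps between them let the lid's lugs in and out from above
- comb (a point): the middle of the white comb inside the chamber, on the chamber's axis at the slots' bottom, 10 mm above the bench; axes as the chamber's. Four slots for slides, at x = -42, -14, +14, +42 mm, each 8 mm wide along x, 57 mm long along y (centred on y = 0), 20 mm deep with rounded mouths. A slide stands in a slot with its face normal along this x axis
- claw (a point): the ceiling of the notch in the claw on the chamber's +x axis, 137 mm above the bench. The notch just fits a lug: a 4.5 mm deep lip at its entry (anticlockwise side, seen from above), a full stop at the other side. So lugs go in clockwise and out anticlockwise, pressed below the lips. A lug over 0.32 rad from the middle of every claw is free to drop in or lift out; another 90 degrees on is the next claw
- seal (a joint): how far the black sprung seal ring inside the rim (radius 81 to 89 mm) is pressed down, m. It carries the lid and turns freely with it: 6 N when free, plus 900 N/m. At 0 the underside of a lid resting on it is 131 mm above the bench; at 0.002 the lid is locked up in the notches (129 mm); beyond 0.0065 (124.5 mm) its lugs pass under the lips; hard stop at 0.009 (122 mm)
- lid_grip (a point): bayonet lid, 0.3 kg, locked on the chamber at the start: clear disc, radius 93, 10 mm thick; four alike orange lugs 24 mm wide to radius 105 mm on its x and y axes (so any quarter turn fits). On top an orange wing to hold: 60 mm long along x, 14 thick along y, 36 high. Point: the wing's centre, 28 mm above the disc's underside, z up. Locked: x along chamber x or y, point 157 mm above the bench
- lid: the same lid; origin on its axis at the underside of the disc, axes as for lid_grip
- stand: transfer stand, fixed: aluminium base 170 x 100 x 10 mm with a grey comb like the chamber's: four slots at x = -54, -18, +18, +54 mm in the stand's frame, bottoms 10 mm and tops 30 mm above the bench. Origin under its centre at bench height, z up
- mat: black rubber mat 240 x 240 x 3 mm, fixed flat on the bench, on which the lid is laid down; origin under its centre at bench height, z up
- slide1_c (a point): fresh root slide (glass plate), 80 g: 6 mm thick along x (face normal), 54 wide along y, 104 high along z; leaves stand 7 mm above its top. May be absent. Starts upright in a slot of the stand. Blue strips 3 mm wide cap its two upright edges (y = +-27 mm): hold it by these, one finger on each. Point: its centre, 52 mm above its foot, 62 mm above the bench when in a slot; it may lean 0.1 rad
- slide2_c (a point): fresh root slide (glass plate), 80 g: 6 mm thick along x (face normal), 54 wide along y, 104 high along z; leaves stand 7 mm above its top. May be absent. Starts upright in a slot of the stand. Blue strips 3 mm wide cap its two upright edges (y = +-27 mm): hold it by these, one finger on each. Point: its centre, 52 mm above its foot, 62 mm above the bench when in a slot; it may lean 0.1 rad
- slide3_c (a point): fresh root slide (glass plate), 80 g: 6 mm thick along x (face normal), 54 wide along y, 104 high along z; leaves stand 7 mm above its top. May be absent. Starts upright in a slot of the stand. Blue strips 3 mm wide cap its two upright edges (y = +-27 mm): hold it by these, one finger on each. Point: its centre, 52 mm above its foot, 62 mm above the bench when in a slot; it may lean 0.1 rad
- slide4_c (a point): fresh root slide (glass plate), 80 g: 6 mm thick along x (face normal), 54 wide along y, 104 high along z; leaves stand 7 mm above its top. May be absent. Starts upright in a slot of the stand. Blue strips 3 mm wide cap its two upright edges (y = +-27 mm): hold it by these, one finger on each. Point: its centre, 52 mm above its foot, 62 mm above the bench when in a slot; it may lean 0.1 rad
- old1_c (a point): finished root slide (glass plate), 80 g: 6 mm thick along x (face normal), 54 wide along y, 104 high along z; leaves stand 7 mm above its top. May be absent. Starts upright in a slot of the chamber. Red strips 3 mm wide cap its two upright edges (y = +-27 mm): hold it by these, one finger on each. Point: its centre, 52 mm above its foot, 62 mm above the bench when in a slot; it may lean 0.1 rad
- old2_c (a point): finished root slide (glass plate), 80 g: 6 mm thick along x (face normal), 54 wide along y, 104 high along z; leaves stand 7 mm above its top. May be absent. Starts upright in a slot of the chamber. Red strips 3 mm wide cap its two upright edges (y = +-27 mm): hold it by these, one finger on each. Point: its centre, 52 mm above its foot, 62 mm above the bench when in a slot; it may lean 0.1 rad
- slide1: the same slide as slide1_c; origin at the middle of its foot, axes the same
- slide2: the same slide as slide2_c; origin at the middle of its foot, axes the same
- slide3: the same slide as slide3_c; origin at the middle of its foot, axes the same
- slide4: the same slide as slide4_c; origin at the middle of its foot, axes the same
- old1: the same slide as old1_c; origin at the middle of its foot, axes the same
- old2: the same slide as old2_c; origin at the middle of its foot, axes the same
- box_tub: bystander: small clear culture tub with orange clips, 110 x 150 x 100 mm, origin under its centre
- spray: bystander: amber bottle with blue cap, 64 mm across, 130 mm high, origin under its centre
- mug: bystander: white mug, 74 mm across, 90 mm high, origin under its centre
Mind the look-alikes: they are no part of the job. What is shaped like the slide2 but purple is not meant.

How it is judged:
By the outcome, as a careful person would: the job done as asked, in the order asked, and still so for the second after the job is handed in, with the robot touching nothing.
Of slide1, slide2, slide3, slide4 only 3 to 4 are there at a start; the rules pass over those that are not, and their reading is None.
Of old1, old2 only 1 to 2 are there at a start; the rules pass over those that are not, and their reading is None.
At some moment in a run one of lid may be knocked a few centimetres aside while the robot is not near it.
It also fails if it takes over 210 s, if anything falls off the work surface, if the arm or the gripper's body presses on something with over 40 N, if the wrist force passes 120 N, or if a joint passes its speed limit or range.

ROBOT

A 6-joint arm with a two-finger parallel gripper is mounted at the origin on the work surface. World frame = base frame: x ahead of the robot, y to its left, z up, the work surface at z = 0. Lengths are in m, angles in degrees, forces in N, time in s.
With the tool pointing down it reaches from about 0.4 to 0.825 m from the base axis. Payload 7 kg.
Tool frame: the origin (TCP) lies on the centre line of the jaws, within the pads' length; the fingertips stand 14 mm ahead of it and the grasp point (between the pads) lies 5 mm behind it; z points along the fingers, x is the direction in which the jaws open and shut, and the axes are right-handed (so a half turn about z gives the same grasp; the last joint's range is limited). The gripper opens to 88 mm and grips with 3 to 60 N. Pads are 19 mm wide; open, the fingers measure 130 mm over their backs; the gripper's body (78 mm by 193 mm) begins 47 mm behind the grasp point.
Start: joints at [82.168, 20.546, 0.682, 0, -70.136, -16.507], TCP at [0.278, 0.615, 0.241] pointing down, gripper open.
Joint ranges: [-176.03, 176.03], [-82.01, 121.73], [-58.28, 71.71], [-173.87, 95.51], [-174.79, -0.11], [-173.66, 173.66]. Speed limits (degrees/s): [136.94, 136.94, 172.46, 180, 180, 180].

INTERFACE

Orientations are given as [roll, pitch, yaw] about the fixed x, y, z axes, in that order (R = Rz(yaw) Ry(pitch) Rx(roll)).
In Python, from plant import * gives the robot as it stands.
- The arm moves only by the shell command python3 -m handwheel 'ROWS' [OPENING]. ROWS is JSON, a list of rows, each a list of 2 entries, a list of its own where there are three numbers: the shift along the tool's x, y, z each as a share of 0.2 m, from -1 to 1, then the turn, a rotation vector about the tool's x, y, z each as a share of 360 degrees, from -1 to 1. In form: [[[tx, ty, tz], [ax, ay, az]], ...]. A call has 1 to 5 rows; each row is the pose to reach, as a shift and turn from the pose commanded when the call began, along the tool's axes at that moment, turning the shorter way round; what a row does not reach only later rows make up. A row lasts 1/12 s, in which the tool goes at most 41.7 mm and 7.16 degrees, less where a joint would pass 70% of its speed; a pose out of reach is approached as far as the arm can. A call with a number of a shift or a turn outside -1 to 1 is refused whole. A call with a gripper value outside its range is refused whole. OPENING is the closure, from -1 (fully open) to 1 (shut), set as the call begins (- or left out, the last holds). The fingers move at their own pace and stop on an object; the grip force is fixed at half the most. Time passes only in rows, so rows that repeat a pose let the fingers close. It gives the time, the measured TCP pose, the force and the opening at its end, in the units of the state.
- get_obs(): the state, without advancing time (a new reading comes with each control period).
- snapshot(name): name is "side" or "top" or "wrist"; returns a dict with "color" (420x560x3 uint8, red, green, blue), "z_map" (420x560 float32, m along the optical axis (not along the pixel's ray), 0 where there is no reading), "intrinsics" (3x3 intrinsics, pixels), "rvec" (rotation vector, rad) and "tvec" (3), from world to camera coordinates, as OpenCV has them. Camera axes: x right, y down, z forward; pixel columns grow to the right and rows downward; lengths in m; the calibration is good to about 2 mm. A picture is of the moment at which its call begins.
- close_job(): hands the job in, once; it reports no verdict.
The state is a dict: "clock": time; "joint_pos": joint angles; "qvel": joint speeds; "tau": joint torques, N m; "tool_pos": TCP position; "orientation": TCP orientation; "force": force on the tool from outside, world axes, zero at the start; "moment": the same for the moment, N m; "opening": finger opening in m.
Only numpy, scipy, OpenCV 4.12 (cv2) and the standard library are available. Lean on these libraries where they do the work, as an engineer would, in place of code of your own. Each camera call takes 0.05 s, during which the arm holds its last target. There are 200 camera calls.

## Working session

There is one attempt and no reset: what is moved stays moved. The work goes in short steps, Python scripts to look and compute and a shell command to move; the robot and the scene stay as the last step left them, time stands still between calls to the robot, and variables do not carry over. Pictures are saved under pics/ and viewed, about 12 in all and at most 16, crops included, and the job is handed in when it is done.

```bash
mkdir -p pics; ls
cat > h.py <<'E'
from plant import *
import numpy as np, cv2
from scipy.spatial.transform import Rotation as R
def snap(n):
    s=snapshot(n); s['R']=cv2.Rodrigues(np.array(s['rvec'],float))[0]; s['t']=np.array(s['tvec'],float).ravel(); s['K']=np.array(s['intrinsics'],float); return s
def ray(s,u,v,z):
    "world point of pixel at world height z"
    c=-s['R'].T@s['t']; d=s['R'].T@np.linalg.solve(s['K'],[u,v,1.]); return c+d*(z-c[2])/d[2]
def dep(s,u,v):
    d=s['z_map'][int(v),int(u)]; return s['R'].T@(np.linalg.solve(s['K'],[u,v,1.])*d-s['t'])
def proj(s,p):
    q=s['K']@(s['R']@np.array(p,float)+s['t']); return q[:2]/q[2]
def save(s,n,crop=None,f=1):
    im=s['color'][:,:,::-1]
    if crop: u0,v0,u1,v1=crop; im=im[v0:v1,u0:u1]
    cv2.imwrite('pics/'+n,cv2.resize(im,None,fx=f,fy=f,interpolation=cv2.INTER_CUBIC))
def tgt(p=None,yaw=None,rpy=None):
    "share values from the measured pose to a target (tool down, yaw of tool)"
    o=get_obs(); P=np.array(o['tool_pos']); Q=R.from_euler('xyz',o['orientation'],degrees=True)
    p=P if p is None else np.array(p,float)
    T=Q if (yaw is None and rpy is None) else R.from_euler('xyz',rpy if rpy is not None else [180,0,yaw],degrees=True)
    sh=Q.inv().apply(p-P)/.2; tn=(Q.inv()*T).as_rotvec(degrees=True)/360
    print('shift',sh.round(4).tolist(),'turn',tn.round(4).tolist(),'dist mm',(np.linalg.norm(p-P)*1e3).round(1),'deg',(np.linalg.norm(tn)*360).round(1))
E
python3 - <<'E'
from h import *
import pickle
print(get_obs())
a=[snap(n) for n in('top','side','wrist')]
pickle.dump(a,open('s0.pkl','wb'))
for s in a: print((-s['R'].T@s['t']).round(3),s['R'][2].round(2),s['K'][0,0])
save(a[0],'top0.png',None,1.42);
cv2.imwrite('pics/sw0.png',cv2.resize(np.vstack([a[1]['color'],])[:,:,::-1],None,fx=1.4,fy=1.4))
E
```

```text
pics
{'clock': 0.0, 'joint_pos': array([ 8.21693075e+01,  2.05928517e+01,  6.32638358e-01, -2.07406144e-02,
       -7.01352053e+01, -1.65084836e+01]), 'qvel': array([ 0.00979061,  0.06671652, -0.00885   ,  0.03242187, -0.01657024,
       -0.01003855]), 'tau': array([-5.10669415e-04, -5.82716596e+01,  2.93052578e+01,  6.99744388e+00,
        6.94673668e-03, -1.64726471e-04]), 'tool_pos': array([0.27800176, 0.61457341, 0.2395961 ]), 'orientation': array([-1.79991577e+02, -9.70259582e-02, -1.14346247e+02]), 'force': array([ 0.06316025, -0.15536939,  1.56385063]), 'moment': array([-0.03528124,  0.01785749, -0.01378153]), 'opening': 0.08768252620608132}
[ 3.980e-01 -1.000e-03  1.154e+00] [ 0.16 -0.01 -0.99] 443.18459390213485
[0.297 0.616 0.818] [ 0.27 -0.64 -0.72] 496.94706427499153
[0.344 0.585 0.383] [-0.24  0.11 -0.96] 309.5656386174745
```

View pics/top0.png

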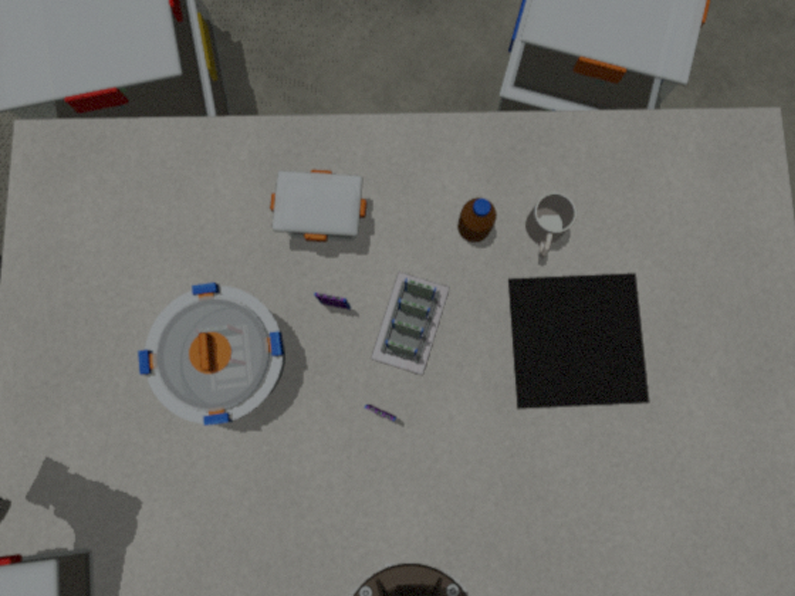

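View pics/sw0.png

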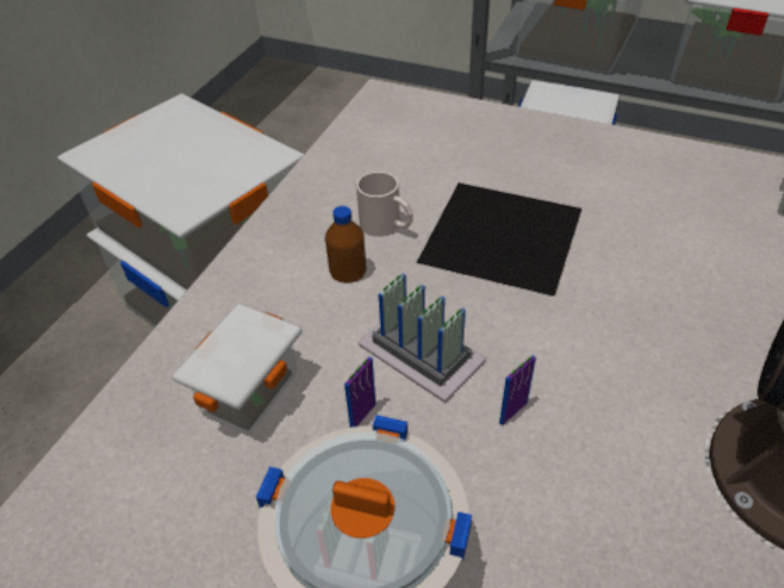

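Side picture: four blue-edged slides in the stand (≈(420,320)), two purple look-alikes standing free (360,393) and (518,390), the chamber at (365,510) with red edges through the lid at (325,540) and (375,555), and the mat at (500,235). Top picture: wing at (207,352), claws at (204,289), (276,344), (217,418), (145,362).

Run:
```python
from h import *
import pickle
T,S,W=pickle.load(open('s0.pkl','rb'))
k=560/795
f=lambda L,z:np.array([ray(T,u*k,v*k,z) for u,v in L])
m=f([(508,279),(635,273),(648,403),(518,409)],.003); print('mat',m.mean(0).round(4),np.linalg.norm(np.roll(m,-1,0)-m,axis=1).round(3), np.degrees(np.arctan2(*(m[1]-m[0])[[1,0]])))
s=f([(400,273),(449,288),(423,374),(373,358)],.010); print('stand',s.mean(0).round(4),np.linalg.norm(np.roll(s,-1,0)-s,axis=1).round(3),[np.degrees(np.arctan2(*(s[i]-s[j])[[1,0]])).round(1) for i,j in((0,3),(1,2),(1,0),(2,3))])
def cloud(c):
    v,u=np.mgrid[:420,:560]; d=c['z_map']; q=np.stack([(u-c['K'][0,2])/c['K'][0,0]*d,(v-c['K'][1,2])/c['K'][1,1]*d,d],-1)
    return (q-c['t'])@c['R'],d>0
for n,c in(('top',T),('side',S)):
    P,ok=cloud(c); hsv=cv2.cvtColor(c['color'],cv2.COLOR_RGB2HSV); H,Sa,V=[hsv[...,i].astype(int) for i in range(3)]
    print(n,'bench z',np.median(P[ok][:,2]))
    b=ok&(H>100)&(H<125)&(Sa>120)&(P[...,2]>.138)&(P[...,2]<.15)
    nn,l,st,ce=cv2.connectedComponentsWithStats(b.astype(np.uint8))
    for i in range(1,nn):
        if st[i,4]>8: print('blue',st[i,4],P[l==i].mean(0).round(4), ce[i].round(0))
    o=ok&(H<15)&(Sa>150)&(P[...,2]>.170)&(P[...,2]<.18)&(P[...,0]<.6)
    q=P[o]; print('wing',len(q),q.mean(0).round(4) if len(q) else '')
    if len(q): w,e=np.linalg.eigh(np.cov(q[:,:2].T)); print(np.degrees(np.arctan2(e[1,1],e[0,1])))
    b=ok&(P[...,2]>.09)&(P[...,2]<.13)&(abs(P[...,0]-s[:,0].mean())<.13)&(abs(P[...,1]-s[:,1].mean())<.11)
    nn,l,st,ce=cv2.connectedComponentsWithStats(b.astype(np.uint8))
    for i in range(1,nn):
        if st[i,4]>8: print('slide',st[i,4],P[l==i].mean(0).round(4),P[l==i].min(0).round(3),P[l==i].max(0).round(3))
save(S,'cr1.png',(170,280,350,420),4)
```

```text
mat [ 0.4966 -0.3198  0.003 ] [0.238 0.24  0.236 0.239] -88.43977933460062
stand [ 0.5339 -0.016   0.01  ] [0.095 0.165 0.095 0.164] [np.float64(-18.4), np.float64(-18.4), np.float64(-108.5), np.float64(-108.9)]
top bench z -0.0005801624072279033
blue 97 [0.5822 0.3217 0.1429] [144. 203.]
blue 106 [0.4903 0.2048 0.1427] [194. 242.]
blue 107 [0.4653 0.4147 0.1429] [101. 255.]
blue 102 [0.3733 0.2968 0.1426] [152. 295.]
wing 142 [0.4768 0.3093 0.1742]
-173.00761774027595
slide 93 [ 0.585  -0.0302  0.1094] [ 0.575 -0.056  0.091] [ 0.596 -0.005  0.122]
slide 85 [ 0.551  -0.019   0.1105] [ 0.541 -0.044  0.091] [0.564 0.005 0.123]
slide 81 [ 0.5171 -0.0074  0.1104] [ 0.507 -0.032  0.09 ] [0.528 0.018 0.12 ]
slide 72 [0.4831 0.0035 0.1121] [ 0.473 -0.021  0.09 ] [0.495 0.028 0.123]
side bench z -0.0008179300178798226
blue 207 [0.4891 0.208  0.1424] [279. 303.]
blue 244 [0.5814 0.3258 0.1422] [192. 346.]
blue 279 [0.3722 0.3008 0.1425] [329. 380.]
wing 380 [0.476  0.3134 0.1737]
-172.7324214319461
slide 231 [ 0.5846 -0.0264  0.1058] [ 0.574 -0.054  0.09 ] [ 0.598 -0.002  0.122]
slide 229 [ 0.5508 -0.0143  0.1058] [ 0.54  -0.042  0.09 ] [0.563 0.01  0.121]
slide 227 [ 0.5168 -0.0027  0.1063] [ 0.507 -0.032  0.09 ] [0.529 0.022 0.121]
slide 229 [0.4825 0.0084 0.1065] [ 0.471 -0.02   0.09 ] [0.494 0.033 0.122]
```

View pics/cr1.png

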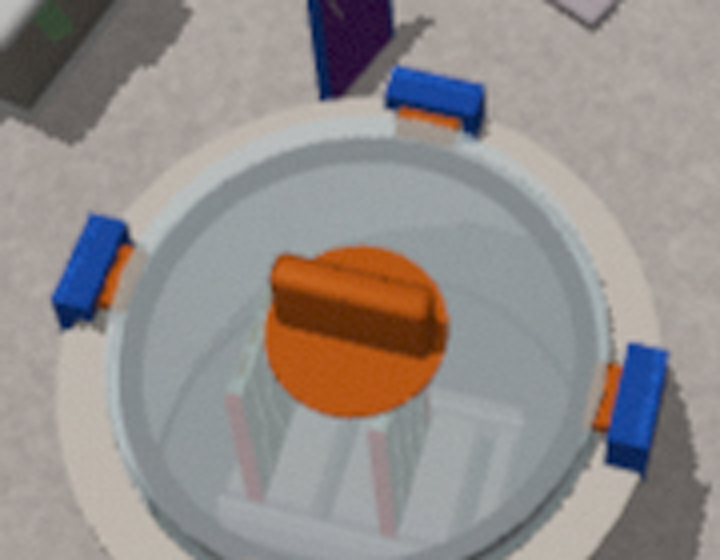

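Crop: the wing is at (355,300), two red-edged slides at about (250,440) and (385,480), and the comb slots at about (340,450) and (480,480) look empty. Candidates: 4 blue-edged slides in the stand (wanted), 2 purple plates free on the bench at top-picture (332,300) and (380,411) (not wanted), and 2 red in the chamber.

```bash
python3 -c "
from h import *
tgt([.3775,.463,.265],-98); tgt([.477,.3115,.265],-83)"
```

```text
shift [0.4862, -0.7654, -0.1251] turn [0.0, -0.0002, -0.0454] dist mm 183.1 deg 16.3
shift [0.9713, -1.5309, -0.1244] turn [0.0, -0.0002, -0.0871] dist mm 363.5 deg 31.3
```

```bash
python3 -m handwheel '[[[0.486,-0.765,-0.125],[0,0,-0.0454]],[[0.486,-0.765,-0.125],[0,0,-0.0454]],[[0.486,-0.765,-0.125],[0,0,-0.0454]],[[0.486,-0.765,-0.125],[0,0,-0.0454]],[[0.486,-0.765,-0.125],[0,0,-0.0454]]]' -1 
python3 -m handwheel '[[[0.681,-0.598,0],[0,0,-0.0417]],[[0.681,-0.598,0],[0,0,-0.0417]],[[0.681,-0.598,0],[0,0,-0.0417]],[[0.681,-0.598,0],[0,0,-0.0417]],[[0.681,-0.598,0],[0,0,-0.0417]]]'
cat >> h.py <<'E'
def cloud(c):
    v,u=np.mgrid[:420,:560]; d=c['z_map']; q=np.stack([(u-c['K'][0,2])/c['K'][0,0]*d,(v-c['K'][1,2])/c['K'][1,1]*d,d],-1)
    return (q-c['t'])@c['R'],d>0
E
python3 - <<'E'
from h import *
c=snap('wrist'); save(c,'w1.png')
P,ok=cloud(c); hsv=cv2.cvtColor(c['color'],cv2.COLOR_RGB2HSV); H,Sa,V=[hsv[...,i].astype(int) for i in range(3)]
b=ok&(H>100)&(H<125)&(Sa>120)&(P[...,2]>.136)&(P[...,2]<.15)
nn,l,st,ce=cv2.connectedComponentsWithStats(b.astype(np.uint8))
for i in range(1,nn):
    if st[i,4]>20: print('blue',st[i,4],P[l==i].mean(0).round(4), ce[i].round(0))
o=ok&(H<15)&(Sa>150)&(P[...,2]>.169)&(P[...,2]<.18)
q=P[o]; print('wing',len(q),q.mean(0).round(4),q.min(0),q.max(0)); w,e=np.linalg.eigh(np.cov(q[:,:2].T)); print(np.degrees(np.arctan2(e[1,1],e[0,1])))
o=get_obs(); print(o['tool_pos'],o['orientation'],o['joint_pos'],o['force'])
E
```

```text
clock: 0.57
tool_pos: [0.3793, 0.4597, 0.2666]
orientation: [-180.0, 0.0, -98.1]
force: [-1.3, -0.5, -0.8]
opening: 0.0876
clock: 0.98
tool_pos: [0.4784, 0.3082, 0.2656]
orientation: [180.0, -0.0, -83.1]
force: [0.0, 0.1, -0.0]
opening: 0.0875
blue 817 [0.5832 0.3223 0.1424] [276.  84.]
blue 641 [0.4669 0.4139 0.142 ] [159. 210.]
blue 634 [0.4922 0.2067 0.1423] [393. 210.]
blue 534 [0.3754 0.2977 0.142 ] [276. 313.]
wing 1151 [0.4818 0.3117 0.1737] [0.45182367 0.30165997 0.16933868] [0.5080154  0.321322   0.17643844]
-171.42513598822296
[0.47896839 0.30749009 0.26557735] [ 1.79984489e+02 -5.36780228e-02 -8.31652784e+01] [ 5.24107156e+01  9.74252565e+00 -1.07361212e+01  2.82732610e-02
 -6.95705483e+01  4.44141185e+01] [ 0.07532427 -2.04864928  0.24651066]
```

View pics/w1.png

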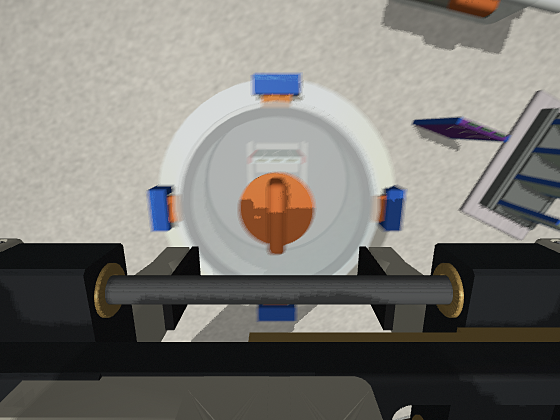

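Wrist picture: the wing at (277,212) is centred between claws at (159,210) and (393,210), with the jaws centred at about x = 279. Three-view estimate of the axis is (0.4785, 0.310). Going down to grip.

```bash
python3 -m handwheel '[[[-0.012,0,0.1],[0,0,0]],[[-0.012,0,0.3],[0,0,0]],[[-0.012,0,0.45],[0,0,0]],[[-0.012,0,0.54],[0,0,0]],[[-0.012,0,0.545],[0,0,0]]]'
python3 -m handwheel '[[[0,0,0],[0,0,0]],[[0,0,0],[0,0,0]],[[0,0,0],[0,0,0]],[[0,0,0],[0,0,0]],[[0,0,0],[0,0,0]]]' 1
python3 -m handwheel '[[[0,0,0],[0,0,0]],[[0,0,0],[0,0,0]],[[0,0,0],[0,0,0]],[[0,0,0],[0,0,0]],[[0,0,0],[0,0,0]]]'
```

```text
clock: 1.45
tool_pos: [0.4753, 0.3128, 0.1528]
orientation: [179.7, -0.2, -83.0]
force: [-0.4, -3.2, 4.4]
opening: 0.0878
clock: 1.87
tool_pos: [0.477, 0.3146, 0.1576]
orientation: [-179.9, 0.1, -83.0]
force: [0.3, -0.3, 0.8]
opening: 0.0599
clock: 2.28
tool_pos: [0.4767, 0.3142, 0.1566]
orientation: [180.0, 0.0, -83.0]
force: [-0.2, 0.6, -0.4]
opening: 0.0266
```

```bash
for i in 1 2 3; do python3 -m handwheel '[[[0,0,0],[0,0,0]],[[0,0,0],[0,0,0]]]'; done
```

```text
clock: 2.45
tool_pos: [0.4767, 0.3134, 0.1565]
orientation: [180.0, -0.1, -83.0]
force: [1.8, -2.6, 2.1]
opening: 0.0142
clock: 2.62
tool_pos: [0.4767, 0.3134, 0.1565]
orientation: [180.0, -0.1, -83.0]
force: [1.3, -5.4, 1.3]
opening: 0.014
clock: 2.78
tool_pos: [0.4767, 0.3134, 0.1565]
orientation: [180.0, -0.1, -83.0]
force: [1.0, -5.1, 2.8]
opening: 0.014
```

```bash
python3 -m handwheel '[[[0,0,0.015],[0,0,0]],[[0,0,0.03],[0,0,0]],[[0,0,0.04],[0,0,0]],[[0,0,0.04],[0,0,0]],[[0,0,0.04],[0,0,0]]]';python3 -m handwheel '[[[0,0,0],[0,0,0]],[[0,0,0],[0,0,0]],[[0,0,0],[0,0,0]]]'
```

```text
clock: 3.2
tool_pos: [0.4768, 0.3135, 0.1496]
orientation: [-180.0, -0.1, -83.0]
force: [-2.5, -6.5, 9.6]
opening: 0.0135
clock: 3.45
tool_pos: [0.4767, 0.3135, 0.1496]
orientation: [-180.0, -0.1, -83.0]
force: [-2.4, -7.8, 10.2]
opening: 0.0139
```

```bash
python3 -m handwheel '[[[0,0,0],[0,0,-0.0125]],[[0,0,0],[0,0,-0.025]],[[0,0,0],[0,0,-0.0375]],[[0,0,0],[0,0,-0.05]],[[0,0,0],[0,0,-0.0625]]]';python3 -m handwheel '[[[0,0,0],[0,0,-0.0125]],[[0,0,0],[0,0,-0.025]],[[0,0,0],[0,0,-0.0375]],[[0,0,0],[0,0,-0.05]],[[0,0,0],[0,0,-0.0625]]]'
python3 -m handwheel '[[[0,0,0],[0,0,0]],[[0,0,0],[0,0,0]],[[0,0,0],[0,0,0]]]'
```

```text
clock: 3.87
tool_pos: [0.4765, 0.3133, 0.1495]
orientation: [179.9, -0.1, -60.3]
force: [-4.8, -6.2, 11.1]
opening: 0.014
clock: 4.28
tool_pos: [0.4764, 0.3134, 0.1495]
orientation: [179.9, -0.0, -37.8]
force: [-4.4, -6.5, 9.4]
opening: 0.0138
clock: 4.53
tool_pos: [0.4764, 0.3134, 0.1495]
orientation: [179.9, -0.0, -38.0]
force: [-3.5, -6.9, 10.5]
opening: 0.0139
```

```bash
python3 -m handwheel '[[[0,0,-0.02],[0,0,0]],[[0,0,-0.06],[0,0,0]],[[0,0,-0.14],[0,0,0]],[[0,0,-0.24],[0,0,0]],[[0,0,-0.34],[0,0,0]]]'
python3 -m handwheel '[[[0,0,-0.1],[0,0,0.0125]],[[0,0,-0.2],[0,0,0.025]],[[0,0,-0.27],[0,0,0.0375]],[[0,0,-0.3],[0,0,0.05]],[[0,0,-0.3],[0,0,0.0625]]]'
python3 -m handwheel '[[[0,0,0],[0,0,0.0125]],[[0,0,0],[0,0,0.025]],[[0,0,0],[0,0,0.0375]],[[0,0,0],[0,0,0.05]],[[0,0,0],[0,0,0.0625]]]'
for i in 1 2 3 4; do python3 -m handwheel '[[[0.157,0.014,0],[0,0,0]],[[0.314,0.028,0],[0,0,0]],[[0.471,0.042,0],[0,0,0]],[[0.628,0.056,0],[0,0,0]],[[0.785,0.0706,0],[0,0,0]]]'; done
python3 -m handwheel '[[[0,0,0],[0,0,0]],[[0,0,0],[0,0,0]],[[0,0,0],[0,0,0]],[[0,0,0],[0,0,0]]]'
python3 - <<'E'
from h import *
c=snap('side');save(c,'s2.png',None,1.4)
E
```

```text
clock: 4.95
tool_pos: [0.4762, 0.3145, 0.2165]
orientation: [179.9, 0.1, -38.0]
force: [-0.4, 0.1, -3.2]
opening: 0.014
clock: 5.37
tool_pos: [0.4771, 0.3154, 0.2783]
orientation: [-179.8, 0.1, -60.7]
force: [0.5, -0.0, -3.7]
opening: 0.0139
clock: 5.78
tool_pos: [0.4763, 0.3148, 0.276]
orientation: [179.9, 0.0, -83.2]
force: [0.5, 0.6, -3.8]
opening: 0.0139
clock: 6.2
tool_pos: [0.4814, 0.156, 0.2762]
orientation: [180.0, 0.1, -82.9]
force: [1.3, 0.4, -2.3]
opening: 0.0136
clock: 6.62
tool_pos: [0.4868, -0.0017, 0.2764]
orientation: [-180.0, 0.1, -83.0]
force: [1.2, 0.2, -2.3]
opening: 0.0136
clock: 7.03
tool_pos: [0.4922, -0.1593, 0.2763]
orientation: [-180.0, 0.1, -83.0]
force: [-0.3, -0.2, -3.2]
opening: 0.0135
clock: 7.45
tool_pos: [0.4976, -0.317, 0.276]
orientation: [-180.0, 0.1, -83.0]
force: [0.8, 0.2, -3.5]
opening: 0.0142
clock: 7.78
tool_pos: [0.4975, -0.3151, 0.2763]
orientation: [-180.0, 0.0, -82.9]
force: [-0.6, -0.2, -3.5]
opening: 0.0139
```

View pics/s2.png

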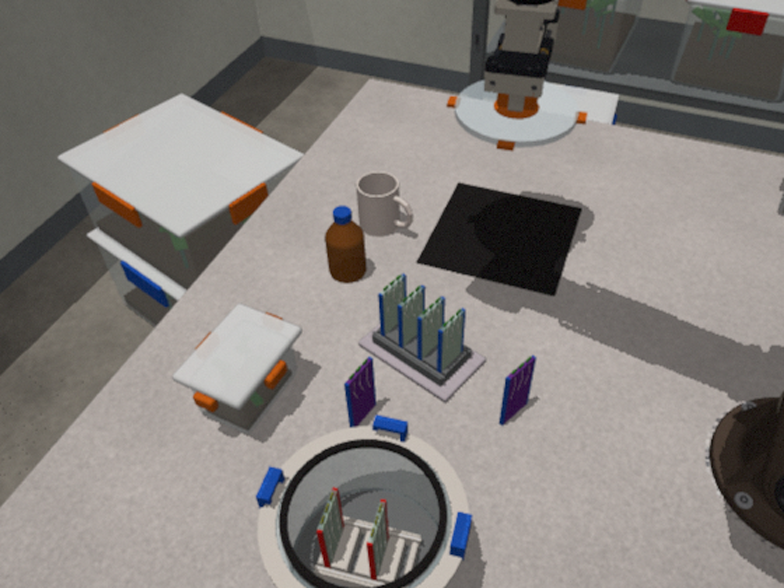

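Side picture: the lid is held level over the mat. In the chamber the red slides are at (330,525) and (378,540), and the second and fourth slots from the left are empty. Lowering the lid.

```bash
python3 -m handwheel '[[[0,0,0.19],[0,0,0]],[[0,0,0.38],[0,0,0]],[[0,0,0.57],[0,0,0]],[[0,0,0.76],[0,0,0]],[[0,0,0.95],[0,0,0]]]'
python3 -m handwheel '[[[0,0,0.12],[0,0,0]],[[0,0,0.2],[0,0,0]],[[0,0,0.24],[0,0,0]],[[0,0,0.262],[0,0,0]],[[0,0,0.272],[0,0,0]]]'
python3 -m handwheel '[[[0,0,0],[0,0,0]],[[0,0,0],[0,0,0]],[[0,0,0],[0,0,0]]]'
```

```text
clock: 8.25
tool_pos: [0.4979, -0.3149, 0.0859]
orientation: [-179.9, -0.0, -82.9]
force: [1.5, 1.1, -3.8]
opening: 0.0141
clock: 8.67
tool_pos: [0.4981, -0.3156, 0.0324]
orientation: [-180.0, -0.0, -82.9]
force: [-0.0, -0.5, -3.4]
opening: 0.0144
clock: 8.92
tool_pos: [0.4982, -0.3162, 0.0335]
orientation: [-179.9, -0.1, -83.0]
force: [-0.3, -0.1, -3.2]
opening: 0.014
```

Next, down about 2.5 mm to contact, open partly, then lift clear.

```bash
python3 -m handwheel '[[[0,0,0.006],[0,0,0]],[[0,0,0.012],[0,0,0]],[[0,0,0.012],[0,0,0]],[[0,0,0.012],[0,0,0]]]'
python3 -m handwheel '[[[0,0,0],[0,0,0]],[[0,0,0],[0,0,0]],[[0,0,0],[0,0,0]],[[0,0,0],[0,0,0]],[[0,0,0],[0,0,0]]]' -1
python3 -m handwheel '[[[0,0,0],[0,0,0]],[[0,0,0],[0,0,0]],[[0,0,0],[0,0,0]]]'
python3 -m handwheel '[[[0,0,-0.1],[0,0,0]],[[0,0,-0.3],[0,0,0]],[[0,0,-0.5],[0,0,0]],[[0,0,-0.7],[0,0,0]],[[0,0,-0.9],[0,0,0]]]'
python3 -m handwheel '[[[0,0,-0.1],[0,0,0]],[[0,0,-0.1],[0,0,0]],[[0,0,-0.1],[0,0,0]]]'
python3 - <<'E'
from h import *
o=get_obs(); print(o['tool_pos'],o['joint_pos'])
for n in('top','side'):
    c=snap(n);P,ok=cloud(c); hsv=cv2.cvtColor(c['color'],cv2.COLOR_RGB2HSV); H,Sa,V=[hsv[...,i].astype(int) for i in range(3)]
    b=ok&(H>100)&(H<125)&(Sa>110)&(P[...,2]>.06)&(abs(P[...,0]-.534)<.11)&(abs(P[...,1]+.011)<.06)
    rr=ok&((H<8)|(H>172))&(Sa>110)&(P[...,2]>.04)&(P[...,2]<.13)&(np.hypot(P[...,0]-.477,P[...,1]-.312)<.08)
    for nm,m in(('blue',b),('red',rr)):
        nn,l,st,ce=cv2.connectedComponentsWithStats(m.astype(np.uint8))
        for i in range(1,nn):
            if st[i,4]>8:
                q=P[l==i]; t=q[q[:,2]>.095]; lo=q[q[:,2]<.08]
                print(n,nm,st[i,4],q.min(0).round(3),q.max(0).round(3),'hi',t.mean(0).round(4) if len(t) else '','lo',lo.mean(0).round(4) if len(lo) else '')
E
```

```text
clock: 9.25
tool_pos: [0.4978, -0.3161, 0.0305]
orientation: [-179.9, -0.0, -83.0]
force: [-1.3, 2.0, 4.1]
opening: 0.0139
clock: 9.67
tool_pos: [0.4974, -0.316, 0.0297]
orientation: [180.0, 0.0, -83.0]
force: [0.3, 0.3, 0.8]
opening: 0.0413
clock: 9.92
tool_pos: [0.4974, -0.316, 0.0297]
orientation: [180.0, 0.0, -83.0]
force: [-0.7, 0.1, 0.1]
opening: 0.0612
clock: 10.33
tool_pos: [0.4969, -0.3158, 0.2117]
orientation: [180.0, 0.0, -83.0]
force: [1.0, -0.5, -0.3]
opening: 0.0872
clock: 10.58
tool_pos: [0.498, -0.316, 0.2315]
orientation: [-179.8, -0.1, -83.0]
force: [0.5, -0.7, 0.0]
opening: 0.0874
[ 0.49796265 -0.31603966  0.2314935 ] [-1.34292044e+01  1.28240435e+01 -1.13481482e+01 -8.69238576e-03
 -6.56269031e+01  1.10449061e+02]
top red 16 [0.519 0.288 0.05 ] [0.524 0.292 0.116] hi [0.5221 0.2891 0.1082] lo [0.5209 0.2889 0.0642]
top red 12 [0.464 0.281 0.046] [0.468 0.283 0.115] hi [0.4658 0.2822 0.1065] lo [0.4661 0.2814 0.0591]
side blue 45 [ 0.591 -0.006  0.06 ] [ 0.597 -0.001  0.114] hi [ 0.594  -0.0035  0.1055] lo [ 0.5937 -0.0037  0.0706]
side blue 46 [ 0.557 -0.035  0.063] [0.581 0.01  0.115] hi [0.5603 0.0078 0.1051] lo [0.5618 0.0042 0.0691]
side blue 9 [ 0.507 -0.029  0.067] [ 0.508 -0.026  0.09 ] hi  lo [ 0.5079 -0.028   0.0716]
side blue 49 [ 0.524 -0.029  0.06 ] [0.545 0.021 0.114] hi [0.5266 0.0189 0.1061] lo [0.5269 0.0156 0.0689]
side blue 57 [0.488 0.025 0.062] [0.495 0.034 0.115] hi [0.4918 0.0307 0.1069] lo [0.4912 0.031  0.0707]
side red 27 [0.518 0.29  0.061] [0.523 0.295 0.115] hi [0.5199 0.2927 0.109 ] lo [0.5186 0.2927 0.07  ]
side red 9 [0.463 0.283 0.112] [0.469 0.286 0.116] hi [0.466  0.2851 0.1136] lo 
side red 94 [0.512 0.34  0.04 ] [0.519 0.345 0.116] hi [0.5152 0.3429 0.1071] lo [0.5148 0.3434 0.0609]
side red 88 [0.457 0.334 0.041] [0.463 0.338 0.114] hi [0.4595 0.3364 0.1068] lo [0.4593 0.3367 0.0616]
```

```bash
python3 -m handwheel '[[[-0.161,-0.012,0],[0,0,0]],[[-0.322,-0.024,0],[0,0,0]],[[-0.483,-0.036,0],[0,0,0]],[[-0.644,-0.048,0],[0,0,0]],[[-0.805,-0.061,0],[0,0,0]]]'
python3 -m handwheel '[[[-0.161,-0.012,0],[0,0,0.0142]],[[-0.322,-0.024,0],[0,0,0.0284]],[[-0.483,-0.036,0],[0,0,0.0426]],[[-0.644,-0.048,0],[0,0,0.0568]],[[-0.805,-0.061,0],[0,0,0.0708]]]'
for i in 1 2; do python3 -m handwheel '[[[0,0,0],[0,0,0]],[[0,0,0],[0,0,0]],[[0,0,0],[0,0,0]],[[0,0,0],[0,0,0]],[[0,0,0],[0,0,0]]]'; done
python3 - <<'E'
from h import *
o=get_obs(); print(o['tool_pos'],o['orientation'])
c=snap('wrist');save(c,'w3.png',None,1.4)
import pickle; pickle.dump((c,o),open('w3.pkl','wb'))
for p in [(.585,-.0275),(.551,-.016),(.517,-.005),(.483,.0065)]:
    print(proj(c,[*p,.114]).round(1)*1.4)
Q=R.from_euler('xyz',o['orientation'],degrees=True)
for d in ([0.04,0,.014],[-.04,0,.014]): print('tip',proj(c,o['tool_pos']+Q.apply(d))*1.4)
E
```

```text
clock: 11.1
tool_pos: [0.4887, -0.1534, 0.2281]
orientation: [179.8, 0.0, -83.0]
force: [-0.3, 0.2, -0.6]
opening: 0.0874
clock: 11.52
tool_pos: [0.4812, 0.0079, 0.2284]
orientation: [179.9, -0.1, -108.7]
force: [0.5, 0.1, -0.6]
opening: 0.0876
clock: 11.93
tool_pos: [0.4821, 0.0057, 0.2293]
orientation: [180.0, -0.0, -108.5]
force: [-0.2, -0.2, 0.4]
opening: 0.0878
clock: 12.35
tool_pos: [0.4823, 0.0064, 0.2298]
orientation: [-180.0, 0.0, -108.5]
force: [0.6, -0.3, -0.5]
opening: 0.0878
[0.4822777  0.00643043 0.2298136 ] [-1.79996067e+02  6.30629164e-03 -1.08488110e+02]
[388.5  111.58]
[388.36 178.78]
[389.06 240.66]
[388.92 298.34]
tip [490.14105497 368.7430692 ]
tip [287.68552743 368.76620416]
```

View pics/w3.png

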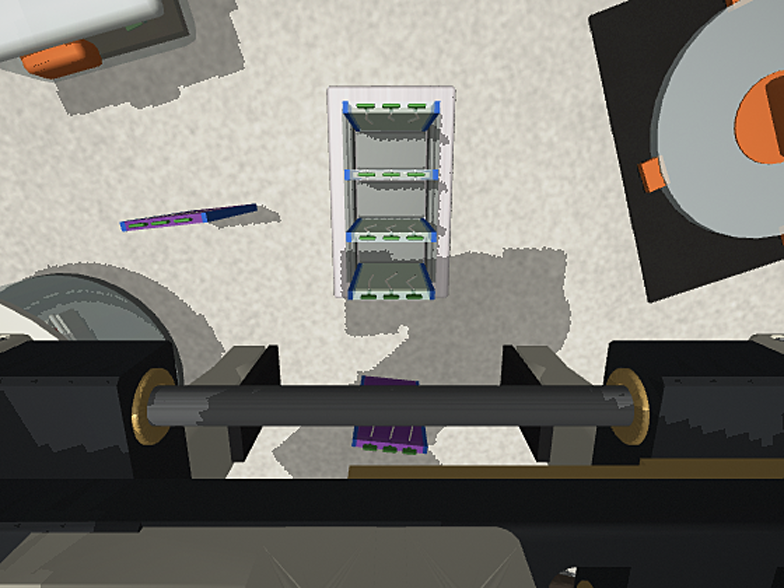

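Wrist picture: slide tops at about (392,106), (392,174), (392,236) and (392,293), jaws centred at about x = 391. The slides sit 2–3 mm further along stand +x than predicted, and I correct for that. No visible lean. The purple plates are at (190,218) and (390,415).

```bash
python3 -m handwheel '[[[0,-0.014,0.13],[0,0,0]],[[0,-0.014,0.3],[0,0,0]],[[0,-0.014,0.45],[0,0,0]],[[0,-0.014,0.6],[0,0,0]],[[0,-0.014,0.654],[0,0,0]]]'
for i in 1 2; do python3 -m handwheel '[[[0,0,0],[0,0,0]],[[0,0,0],[0,0,0]],[[0,0,0],[0,0,0]],[[0,0,0],[0,0,0]],[[0,0,0],[0,0,0]]]' 1; done
python3 - <<'E'
from h import *
o=get_obs(); print(o['tool_pos'],o['orientation'],o['force'],o['opening'])
c=snap('wrist');s=snap('side')
a=cv2.resize(c['color'][120:360,150:400],None,fx=2.2,fy=2.2); u,v=proj(s,[.485,.006,.08]).astype(int); b=s['color'][v-60:v+60,u-45:u+45]; b=cv2.resize(b,(396,528))
cv2.imwrite('pics/g4.png',np.hstack([a[:528,:400],b])[:,:,::-1])
E
```

```text
clock: 12.82
tool_pos: [0.4827, 0.005, 0.0953]
orientation: [179.8, -0.2, -108.5]
force: [-1.0, 0.3, -0.1]
opening: 0.0875
clock: 13.23
tool_pos: [0.4857, 0.0061, 0.1002]
orientation: [-179.9, 0.1, -108.5]
force: [-0.1, 0.4, -0.1]
opening: 0.06
clock: 13.65
tool_pos: [0.4857, 0.0059, 0.0998]
orientation: [-179.9, 0.0, -108.4]
force: [-0.7, -0.4, 5.7]
opening: 0.0538
[0.48568385 0.00589416 0.09980563] [-1.79914620e+02  4.74130866e-02 -1.08448435e+02] [-0.73770203 -0.39222426  5.71682974] 0.05381299404338653
```

View pics/g4.png

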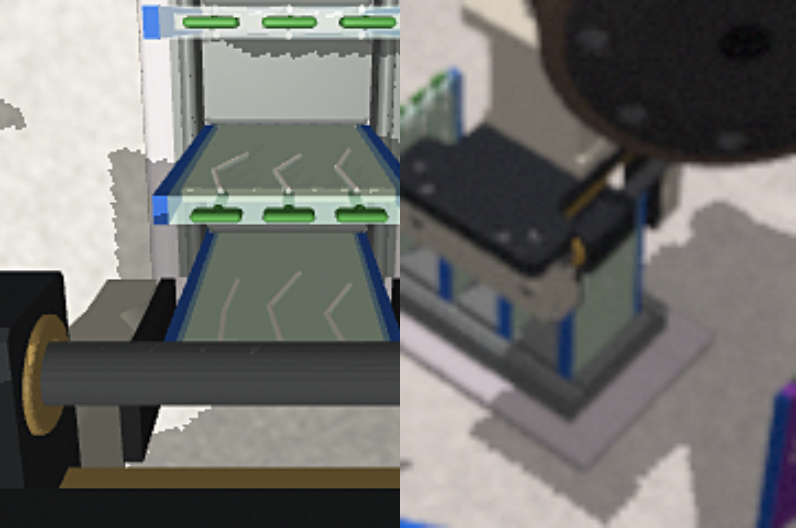

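Crops: both fingers are on the blue edges and the slide is held (opening 53.8 mm). Lifting and carrying it over the chamber.

```bash
python3 -m handwheel '[[[0,0,-0.06],[0,0,0]],[[0,0,-0.2],[0,0,0]],[[0,0,-0.37],[0,0,0]],[[0,0,-0.55],[0,0,0]],[[0,0,-0.725],[0,0,0]]]'
python3 -m handwheel '[[[-0.1,0.031,0],[0,0,0]],[[-0.25,0.079,0],[0,0,0]],[[-0.41,0.129,0],[0,0,0]],[[-0.57,0.18,0],[0,0,0]],[[-0.737,0.232,0],[0,0,0]]]'
python3 -m handwheel '[[[-0.17,0.052,0],[0,0,-0.014]],[[-0.33,0.104,0],[0,0,-0.028]],[[-0.49,0.154,0],[0,0,-0.042]],[[-0.65,0.205,0],[0,0,-0.056]],[[-0.737,0.232,0],[0,0,-0.07]]]'
for i in 1 2; do python3 -m handwheel '[[[0,0,0],[0,0,0]],[[0,0,0],[0,0,0]],[[0,0,0],[0,0,0]],[[0,0,0],[0,0,0]],[[0,0,0],[0,0,0]]]'; done
python3 - <<'E'
from h import *
import pickle
o=get_obs(); print(o['tool_pos'],o['orientation'],o['opening'])
c=snap('wrist');s=snap('side'); pickle.dump((c,s,o),open('h4.pkl','wb'))
a=cv2.resize(c['color'][60:330,130:430],(420,378)); u,v=proj(s,[.49,.31,.13]).astype(int); print(u,v); b=s['color'][v-80:v+80,u-60:u+60]; b=cv2.resize(b,(378,504))
im=np.zeros((504,798,3),np.uint8); im[:378,:420]=a; im[:,420:]=b
cv2.imwrite('pics/h4.png',im[:,:,::-1])
E
```

```text
clock: 14.17
tool_pos: [0.4843, 0.0055, 0.2454]
orientation: [180.0, -0.0, -108.5]
force: [1.8, 1.6, -1.6]
opening: 0.0532
clock: 14.58
tool_pos: [0.487, 0.1614, 0.244]
orientation: [180.0, 0.0, -108.5]
force: [0.5, -0.1, 0.4]
opening: 0.0536
clock: 15.0
tool_pos: [0.4899, 0.3178, 0.2434]
orientation: [180.0, -0.0, -82.9]
force: [1.2, 0.5, -0.6]
opening: 0.0535
clock: 15.42
tool_pos: [0.4904, 0.3138, 0.2441]
orientation: [-180.0, 0.0, -83.4]
force: [0.2, 0.3, -1.3]
opening: 0.0538
clock: 15.83
tool_pos: [0.4904, 0.3146, 0.244]
orientation: [-180.0, 0.0, -83.3]
force: [-0.3, 0.5, -1.6]
opening: 0.0535
[0.49035877 0.31461945 0.24404261] [-1.79993926e+02  6.59786940e-03 -8.32848954e+01] 0.05351500894999428
251 361
```

View pics/h4.png

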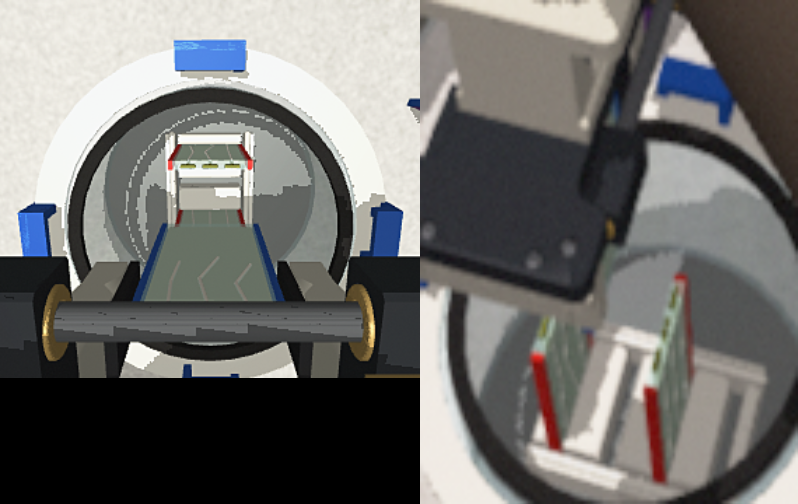

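```bash
cat >> h.py <<'E'
def masks(c):
    hsv=cv2.cvtColor(c['color'],cv2.COLOR_RGB2HSV); H,S,V=[hsv[...,i].astype(int) for i in range(3)]
    return {'blue':(H>100)&(H<125)&(S>110),'red':((H<8)|(H>172))&(S>110)}
def fr(P,o,yaw):
    a=np.radians(yaw); d=P-np.array([*o,0]); return np.stack([d[...,0]*np.cos(a)+d[...,1]*np.sin(a),-d[...,0]*np.sin(a)+d[...,1]*np.cos(a),d[...,2]],-1)
E
python3 - <<'E'
from h import *
import pickle
c,s,o=pickle.load(open('h4.pkl','rb'))
P,ok=cloud(c); q=fr(P,(.477,.3134),6.8); m=masks(c)
print('tcp',fr(o['tool_pos'],(.477,.3134),6.8).round(4))
def comps(mm,t):
    nn,l,st,ce=cv2.connectedComponentsWithStats(mm.astype(np.uint8))
    for i in range(1,nn):
        if st[i,4]>15: x=q[l==i]; print(t,st[i,4],ce[i].round(0),'mean',x.mean(0).round(4),'min',x.min(0).round(3),'max',x.max(0).round(3))
comps(ok&m['blue']&(q[...,2]>.12),'blue'); comps(ok&m['red']&(q[...,2]<.12),'red')
# held face: per height x of face
h=ok&(abs(q[...,1])<.022)&(q[...,0]>0)&(q[...,0]<.03)&(q[...,2]>.14)&(q[...,2]<.25)
for z in np.arange(.145,.25,.01):
    x=q[h&(abs(q[...,2]-z)<.005)]
    if len(x): print(z.round(3),len(x),np.median(x[:,0]).round(4))
f=q[h]; print('foot z',f[:,2].min() if len(f) else None)
for x0 in(-.014,.042):
  k=ok&(abs(q[...,1])<.022)&(abs(q[...,0]-x0)<.015)&(q[...,2]>.04)&(q[...,2]<.12)
  for z in np.arange(.05,.125,.01):
    x=q[k&(abs(q[...,2]-z)<.005)]
    if len(x): print(x0,z.round(3),len(x),np.median(x[:,0]).round(4),x[:,0].max().round(4))
E
```

```text
tcp [ 0.0134 -0.0004  0.244 ]
blue 1053 [280.  99.] mean [ 0.106  -0.0019  0.1424] min [ 0.099 -0.021  0.133] max [0.113 0.017 0.145]
blue 798 [155. 224.] mean [0.0093 0.1007 0.1441] min [-0.009  0.033  0.122] max [0.053 0.111 0.302]
blue 797 [405. 225.] mean [ 0.0079 -0.105   0.1437] min [-0.015 -0.115  0.12 ] max [ 0.053 -0.033  0.302]
blue 272 [236. 249.] mean [0.016  0.0243 0.2126] min [0.015 0.022 0.156] max [0.017 0.026 0.249]
blue 277 [322. 250.] mean [ 0.0159 -0.0266  0.2133] min [ 0.015 -0.029  0.154] max [ 0.017 -0.025  0.249]
blue 35 [397. 293.] mean [ 0.0445 -0.0316  0.3164] min [ 0.04  -0.032  0.314] max [ 0.048 -0.031  0.318]
blue 17 [159. 297.] mean [0.0439 0.0295 0.3172] min [0.042 0.029 0.316] max [0.046 0.03  0.318]
blue 182 [276. 328.] mean [-0.0989  0.0015  0.1323] min [-0.108 -0.021  0.121] max [-0.096  0.017  0.14 ]
blue 103 [229. 342.] mean [0.0392 0.0101 0.3283] min [ 0.038 -0.001  0.327] max [0.04  0.021 0.33 ]
blue 43 [303. 342.] mean [ 0.0392 -0.0065  0.3284] min [ 0.038 -0.011  0.327] max [ 0.04  -0.002  0.33 ]
blue 209 [430. 342.] mean [ 0.0391 -0.0351  0
[... 274 characters left out ...]
14.] mean [-0.0106 -0.0274  0.0434] min [-0.015 -0.03   0.01 ] max [-0.009 -0.025  0.065]
red 27 [257. 214.] mean [-0.0104  0.0235  0.0454] min [-0.011  0.022  0.025] max [-0.01   0.025  0.064]
0.155 115 0.0159
0.165 231 0.0159
0.175 266 0.0158
0.185 297 0.0159
0.195 341 0.0159
0.205 407 0.0159
0.215 464 0.0158
0.225 552 0.0159
0.235 633 0.0158
0.245 670 0.0158
foot z 0.15427414413720225
-0.014 0.05 81 -0.0105 -0.0099
-0.014 0.06 110 -0.0105 -0.01
-0.014 0.07 9 -0.0101 -0.01
0.042 0.05 43 0.0456 0.0459
0.042 0.06 42 0.0455 0.0457
0.042 0.07 43 0.0456 0.0458
0.042 0.08 75 0.0455 0.046
0.042 0.09 59 0.0456 0.0459
0.042 0.1 70 0.0455 0.046
0.042 0.11 275 0.0441 0.0458
0.042 0.12 81 0.0432 0.044
```

Wrist depth: the held slide is upright to within 0.1 mm. The old slides' faces at chamber x = −10.5 and +45.6 mm fix the comb, so the held slide needs +1.6 mm in chamber x and −0.7 mm in y. Inserting.

```bash
python3 -m handwheel '[[[0.0035,-0.008,0],[0,0,0]],[[0.0035,-0.008,0.12],[0,0,0]],[[0.0035,-0.008,0.28],[0,0,0]],[[0.0035,-0.008,0.44],[0,0,0]],[[0.0035,-0.008,0.56],[0,0,0]]]'
python3 -m handwheel '[[[0,0,0],[0,0,0]],[[0,0,0],[0,0,0]],[[0,0,0.02],[0,0,0]],[[0,0,0.04],[0,0,0]],[[0,0,0.06],[0,0,0]]]'
python3 -m handwheel '[[[0,0,0.02],[0,0,0]],[[0,0,0.04],[0,0,0]],[[0,0,0.06],[0,0,0]],[[0,0,0.075],[0,0,0]],[[0,0,0.085],[0,0,0]]]'
python3 -m handwheel '[[[0,0,0],[0,0,0]],[[0,0,0],[0,0,0]],[[0,0,0],[0,0,0]]]'
```

```text
clock: 16.35
tool_pos: [0.4914, 0.3136, 0.1298]
orientation: [179.9, -0.0, -83.3]
force: [0.4, -0.4, -1.5]
opening: 0.0538
clock: 16.77
tool_pos: [0.4927, 0.315, 0.1213]
orientation: [-179.9, 0.1, -83.3]
force: [-0.4, 0.1, -0.3]
opening: 0.0537
clock: 17.18
tool_pos: [0.4918, 0.3141, 0.1025]
orientation: [180.0, -0.0, -83.3]
force: [-0.1, 0.1, -0.4]
opening: 0.0534
clock: 17.43
tool_pos: [0.4921, 0.3143, 0.1031]
orientation: [-180.0, 0.0, -83.3]
force: [-0.2, -0.1, -0.9]
opening: 0.0536
```

```bash
python3 -m handwheel '[[[0,0,0.008],[0,0,0]],[[0,0,0.014],[0,0,0]],[[0,0,0.016],[0,0,0]],[[0,0,0.016],[0,0,0]],[[0,0,0.016],[0,0,0]]]'
python3 -m handwheel '[[[0,0,0],[0,0,0]],[[0,0,0],[0,0,0]],[[0,0,0],[0,0,0]],[[0,0,0],[0,0,0]]]' -0.545
python3 -m handwheel '[[[0,0,-0.06],[0,0,0]],[[0,0,-0.2],[0,0,0]],[[0,0,-0.37],[0,0,0]],[[0,0,-0.55],[0,0,0]],[[0,0,-0.7],[0,0,0]]]'
python3 -m handwheel '[[[0,0,0],[0,0,0]],[[0,0,0],[0,0,0]],[[0,0,0],[0,0,0]],[[0,0,0],[0,0,0]]]'
cat > look.py <<'E'
from h import *
o=get_obs(); c=snap('wrist'); P,ok=cloud(c); m=masks(c)
print('tcp',np.round(o['tool_pos'],4),np.round(o['orientation'],2),'open',round(o['opening'],4),'clock',o['clock'])
def look(o2,yaw,name):
    q=fr(P,o2,yaw); print(name,'tcp',fr(o['tool_pos'],o2,yaw).round(4))
    g=ok&(abs(q[...,1])<.02)&(q[...,2]>.04)&(q[...,2]<.26)&(abs(q[...,0])<.075)
    x=q[g]; h=np.histogram(x[:,0],bins=np.arange(-.075,.0751,.001))
    # faces: vertical planes = bins with many z
    for cl in (('blue'),('red')):
        mm=ok&m[cl]&(q[...,2]<.26)&(q[...,2]>.02)&(abs(q[...,0])<.075)&(abs(q[...,1])<.032)
        nn,l,st,ce=cv2.connectedComponentsWithStats(mm.astype(np.uint8))
        for i in range(1,nn):
            if st[i,4]>12:
                y=q[l==i]; f=y[y[:,2]<y[:,2].max()-.004]; up=f[:,2]>np.median(f[:,2])
                print(' ',cl,st[i,4],'face x',np.median(f[:,0]).round(4),'up-lo',(np.median(f[up,0])-np.median(f[~up,0])).round(4),'y',np.median(f[:,1]).round(4),'z',y[:,2].min().round(3),y[:,2].max().round(3),'xmax/min',y[:,0].max().round(4),y[:,0].min().round(4))
    return q
CH=((.477,.3134),6.8); ST=((.536,-.0109),-18.5)
if __name__=='__main__':
    import sys
    if 'c' in sys.argv[1]: look(*CH,'chamber')
    if 's' in sys.argv[1]: look(*ST,'stand')
    if len(sys.argv)>2: save(c,sys.argv[2])
E
python3 look.py c
```

```text
clock: 17.85
tool_pos: [0.4921, 0.3143, 0.0999]
orientation: [-180.0, 0.0, -83.3]
force: [0.3, -0.4, 0.5]
opening: 0.0538
clock: 18.18
tool_pos: [0.492, 0.3142, 0.0997]
orientation: [180.0, -0.0, -83.3]
force: [0.2, -0.0, 0.2]
opening: 0.0672
clock: 18.6
tool_pos: [0.4922, 0.3143, 0.2422]
orientation: [-179.9, 0.0, -83.3]
force: [1.0, 0.9, -0.6]
opening: 0.0674
clock: 18.93
tool_pos: [0.4914, 0.3137, 0.2385]
orientation: [179.9, -0.1, -83.3]
force: [-0.2, -0.5, 0.2]
opening: 0.0679
tcp [0.4914 0.3137 0.2385] [ 1.799e+02 -7.000e-02 -8.328e+01] open 0.0679 clock 18.9333
chamber tcp [ 0.0144 -0.0014  0.2385]
  blue 86 face x 0.0176 up-lo -0.0 y 0.0231 z 0.023 0.115 xmax/min 0.018 0.012
  blue 77 face x 0.0175 up-lo -0.0 y -0.0275 z 0.022 0.114 xmax/min 0.0178 0.0119
  red 59 face x 0.0456 up-lo -0.0 y 0.0236 z 0.023 0.114 xmax/min 0.0458 0.0244
  red 66 face x 0.0457 up-lo -0.0 y -0.027 z 0.023 0.115 xmax/min 0.0459 0.0401
  red 87 face x -0.0104 up-lo 0.0 y 0.0235 z 0.035 0.114 xmax/min -0.0099 -0.0159
  red 87 face x -0.0103 up-lo 0.0 y -0.0272 z 0.023 0.115 xmax/min -0.0096 -0.016
```

The fresh slide is fully down at slot +14 (faces 28.1 mm apart, top level with the others, upright). Next the S3 slide.

```bash
python3 -m handwheel '[[[0.1,0.003,0],[0,0,0]],[[0.27,0.009,0],[0,0,0]],[[0.44,0.014,0],[0,0,0]],[[0.62,0.02,0],[0,0,0]],[[0.8,0.026,0],[0,0,0]]]'
python3 -m handwheel '[[[0.18,0.006,0],[0,0,0.014]],[[0.36,0.012,0],[0,0,0.028]],[[0.54,0.018,0],[0,0,0.042]],[[0.7,0.022,0],[0,0,0.056]],[[0.8,0.026,0],[0,0,0.07]]]'
for i in 1 2; do python3 -m handwheel '[[[0,0,0],[0,0,0]],[[0,0,0],[0,0,0]],[[0,0,0],[0,0,0]],[[0,0,0],[0,0,0]]]'; done
python3 look.py s; python3 -c "
from h import *
tgt([.5189,-.0052,.0998],-108.5)"
```

```text
clock: 19.4
tool_pos: [0.505, 0.1531, 0.2386]
orientation: [179.9, -0.1, -83.2]
force: [1.1, -0.6, 0.0]
opening: 0.0676
clock: 19.82
tool_pos: [0.5185, -0.0075, 0.2387]
orientation: [179.9, -0.1, -108.8]
force: [0.1, 0.0, 0.6]
opening: 0.0676
clock: 20.15
tool_pos: [0.5191, -0.0041, 0.2393]
orientation: [180.0, -0.0, -108.4]
force: [-0.1, 0.4, 0.5]
opening: 0.0676
clock: 20.48
tool_pos: [0.5192, -0.0043, 0.2398]
orientation: [-180.0, 0.0, -108.4]
force: [0.1, 0.5, 0.3]
opening: 0.0678
tcp [ 0.5192 -0.0043  0.2398] [-180.      0.   -108.42] open 0.0678 clock 20.4833
stand tcp [-0.0181  0.0009  0.2398]
  blue 30 face x nan up-lo nan y nan z 0.112 0.114 xmax/min 0.0571 0.0515
  blue 27 face x nan up-lo nan y nan z 0.112 0.115 xmax/min 0.0572 0.0515
  blue 59 face x 0.0214 up-lo 0.0001 y 0.024 z 0.021 0.115 xmax/min 0.0216 0.016
  blue 53 face x 0.0214 up-lo 0.0 y -0.0265 z 0.033 0.115 xmax/min 0.0218 0.016
  blue 85 face x -0.0146 up-lo 0.0001 y 0.024 z 0.022 0.115 xmax/min -0.0143 -0.0205
  blue 79 face x -0.0145 up-lo 0.0001 y -0.0266 z 0.021 0.114 xmax/min -0.0143 -0.0203
shift [0.004, 0.0001, 0.7] turn [-0.0, 0.0, 0.0002] dist mm 140.0 deg 0.1
  return _methods._mean(a, axis=axis, dtype=dtype,
  ret = ret.dtype.type(ret / rcount)
```

```bash
python3 -m handwheel '[[[0.005,0,0.12],[0,0,0]],[[0.005,0,0.3],[0,0,0]],[[0.005,0,0.48],[0,0,0]],[[0.005,0,0.62],[0,0,0]],[[0.005,0,0.7],[0,0,0]]]'
python3 -m handwheel '[[[0,0,0],[0,0,0]],[[0,0,0],[0,0,0]],[[0,0,0],[0,0,0]],[[0,0,0],[0,0,0]]]'
python3 -m handwheel '[[[0,0,0],[0,0,0]],[[0,0,0],[0,0,0]],[[0,0,0],[0,0,0]],[[0,0,0],[0,0,0]],[[0,0,0],[0,0,0]]]' 1
python3 -m handwheel '[[[0,0,-0.06],[0,0,0]],[[0,0,-0.2],[0,0,0]],[[0,0,-0.37],[0,0,0]],[[0,0,-0.55],[0,0,0]],[[0,0,-0.725],[0,0,0]]]'
python3 -c "
from h import *
tgt([.4353,.3075,.245],-83.2)"
```

```text
clock: 20.95
tool_pos: [0.517, -0.0061, 0.0966]
orientation: [179.8, -0.1, -108.5]
force: [-0.9, 0.3, 0.3]
opening: 0.0679
clock: 21.28
tool_pos: [0.52, -0.0054, 0.1014]
orientation: [-179.9, 0.1, -108.4]
force: [-0.6, 0.5, -0.2]
opening: 0.0675
clock: 21.7
tool_pos: [0.5194, -0.0056, 0.1005]
orientation: [-179.9, 0.0, -108.5]
force: [-1.2, 0.3, 6.3]
opening: 0.0534
clock: 22.12
tool_pos: [0.5182, -0.0059, 0.2461]
orientation: [179.9, -0.0, -108.5]
force: [0.7, -0.1, -1.6]
opening: 0.0541
shift [-1.3549, 0.8897, 0.0055] turn [0.0002, -0.0001, -0.0702] dist mm 324.2 deg 25.3
```

```bash
python3 -m handwheel '[[[-0.09,0.06,0],[0,0,0]],[[-0.23,0.15,0],[0,0,0]],[[-0.38,0.25,0],[0,0,0]],[[-0.53,0.348,0],[0,0,0]],[[-0.677,0.445,0],[0,0,0]]]'
python3 -m handwheel '[[[-0.15,0.1,0],[0,0,-0.014]],[[-0.3,0.2,0],[0,0,-0.028]],[[-0.45,0.3,0],[0,0,-0.042]],[[-0.6,0.395,0],[0,0,-0.056]],[[-0.677,0.445,0],[0,0,-0.07]]]'
for i in 1 2; do python3 -m handwheel '[[[0,0,0],[0,0,0]],[[0,0,0],[0,0,0]],[[0,0,0],[0,0,0]],[[0,0,0],[0,0,0]],[[0,0,0],[0,0,0]]]'; done
python3 look.py c 2>/dev/null
```

```text
clock: 22.53
tool_pos: [0.4764, 0.1521, 0.2447]
orientation: [180.0, 0.0, -108.5]
force: [1.9, -0.5, -0.7]
opening: 0.0533
clock: 22.95
tool_pos: [0.4347, 0.3105, 0.2444]
orientation: [180.0, 0.0, -82.9]
force: [0.1, -0.2, -0.4]
opening: 0.0536
clock: 23.37
tool_pos: [0.436, 0.3067, 0.2448]
orientation: [180.0, -0.0, -83.4]
force: [-1.5, 0.0, -0.6]
opening: 0.0537
clock: 23.78
tool_pos: [0.4359, 0.3074, 0.2448]
orientation: [-180.0, 0.0, -83.3]
force: [-0.1, 0.7, -0.5]
opening: 0.0539
tcp [0.4359 0.3074 0.2448] [-1.800e+02  1.000e-02 -8.329e+01] open 0.0539 clock 23.7833
chamber tcp [-0.0416 -0.0011  0.2448]
  blue 35 face x 0.0176 up-lo 0.0 y 0.023 z 0.023 0.115 xmax/min 0.0177 0.0116
  blue 40 face x 0.0175 up-lo 0.0 y -0.0271 z 0.042 0.115 xmax/min 0.0176 0.0115
  blue 280 face x -0.0387 up-lo -0.0 y 0.0236 z 0.154 0.251 xmax/min -0.0379 -0.0393
  blue 286 face x -0.0388 up-lo 0.0001 y -0.0272 z 0.155 0.25 xmax/min -0.0381 -0.0396
  red 40 face x 0.0397 up-lo -0.0 y -0.0266 z 0.026 0.115 xmax/min 0.0456 0.0396
  red 41 face x 0.0396 up-lo -0.0 y 0.0232 z 0.034 0.115 xmax/min 0.045 0.0395
  red 62 face x -0.0104 up-lo -0.0 y 0.0233 z 0.023 0.116 xmax/min -0.0102 -0.0164
  red 62 face x -0.0103 up-lo -0.0 y -0.0272 z 0.025 0.115 xmax/min -0.0102 -0.0156
```

```bash
python3 -m handwheel '[[[0,-0.002,0],[0,0,0]],[[0,-0.002,0.12],[0,0,0]],[[0,-0.002,0.28],[0,0,0]],[[0,-0.002,0.44],[0,0,0]],[[0,-0.002,0.56],[0,0,0]]]'
python3 -m handwheel '[[[0,0,0],[0,0,0]],[[0,0,0],[0,0,0]],[[0,0,0.02],[0,0,0]],[[0,0,0.04],[0,0,0]],[[0,0,0.06],[0,0,0]]]'
python3 -m handwheel '[[[0,0,0.02],[0,0,0]],[[0,0,0.04],[0,0,0]],[[0,0,0.06],[0,0,0]],[[0,0,0.075],[0,0,0]],[[0,0,0.085],[0,0,0]]]'
python3 -m handwheel '[[[0,0,0.008],[0,0,0]],[[0,0,0.014],[0,0,0]],[[0,0,0.016],[0,0,0]],[[0,0,0.016],[0,0,0]],[[0,0,0.016],[0,0,0]]]'
```

```text
clock: 24.25
tool_pos: [0.4356, 0.307, 0.1307]
orientation: [179.9, -0.0, -83.3]
force: [0.5, 0.6, -1.8]
opening: 0.0535
clock: 24.67
tool_pos: [0.4368, 0.3084, 0.122]
orientation: [-179.9, 0.1, -83.3]
force: [-0.8, -0.6, 0.1]
opening: 0.0538
clock: 25.08
tool_pos: [0.4361, 0.3074, 0.1033]
orientation: [180.0, -0.0, -83.3]
force: [0.5, -0.3, -1.4]
opening: 0.0537
clock: 25.5
tool_pos: [0.4362, 0.3076, 0.1006]
orientation: [-180.0, 0.0, -83.3]
force: [0.1, -1.1, -0.1]
opening: 0.0534
```

```bash
python3 -m handwheel '[[[0,0,0],[0,0,0]],[[0,0,0],[0,0,0]],[[0,0,0],[0,0,0]],[[0,0,0],[0,0,0]]]' -0.545
python3 -m handwheel '[[[0,0,-0.06],[0,0,0]],[[0,0,-0.2],[0,0,0]],[[0,0,-0.37],[0,0,0]],[[0,0,-0.55],[0,0,0]],[[0,0,-0.7],[0,0,0]]]'
python3 -m handwheel '[[[0,-0.05,0],[0,0,0]],[[0,-0.1,0],[0,0,0]],[[0,-0.139,0],[0,0,0]],[[0,-0.139,0],[0,0,0]],[[0,-0.139,0],[0,0,0]]]'
python3 -m handwheel '[[[0,0,0],[0,0,0]],[[0,0,0],[0,0,0]],[[0,0,0],[0,0,0]],[[0,0,0],[0,0,0]]]'
python3 look.py c 2>/dev/null;  python3 -c "
from h import *
tgt([.4638,.3110,.1005],-83.2)"
```

```text
clock: 25.83
tool_pos: [0.4363, 0.3076, 0.1007]
orientation: [-180.0, 0.0, -83.3]
force: [-0.1, -0.4, -0.3]
opening: 0.0672
clock: 26.25
tool_pos: [0.4364, 0.3076, 0.2431]
orientation: [-179.9, 0.0, -83.3]
force: [1.0, 0.7, -0.1]
opening: 0.0677
clock: 26.67
tool_pos: [0.4637, 0.3102, 0.2387]
orientation: [179.9, -0.1, -83.3]
force: [-0.0, 0.3, -0.3]
opening: 0.0674
clock: 27.0
tool_pos: [0.4636, 0.3108, 0.2404]
orientation: [180.0, -0.0, -83.3]
force: [0.2, -0.5, -0.5]
opening: 0.0678
tcp [0.4636 0.3108 0.2404] [ 1.7999e+02 -1.0000e-02 -8.3260e+01] open 0.0678 clock 27.0
chamber tcp [-0.0136 -0.001   0.2404]
  blue 63 face x 0.0176 up-lo 0.0001 y 0.0231 z 0.021 0.115 xmax/min 0.0178 0.0122
  blue 58 face x 0.0175 up-lo -0.0 y -0.0275 z 0.021 0.114 xmax/min 0.0179 0.0121
  blue 93 face x -0.0384 up-lo 0.0001 y -0.0273 z 0.036 0.115 xmax/min -0.0161 -0.0445
  blue 85 face x -0.0384 up-lo -0.0 y 0.0234 z 0.036 0.116 xmax/min -0.0379 -0.0445
  red 34 face x 0.0456 up-lo -0.0 y 0.0231 z 0.039 0.115 xmax/min 0.0456 0.0399
  red 44 face x 0.0457 up-lo 0.0001 y -0.0271 z 0.043 0.115 xmax/min 0.0457 0.0398
  red 80 face x -0.0103 up-lo 0.0 y -0.0273 z 0.024 0.115 xmax/min -0.0086 -0.0162
  red 77 face x -0.0105 up-lo 0.0 y 0.0236 z 0.022 0.115 xmax/min -0.0101 -0.0162
shift [-0.0008, -0.0011, 0.7001] turn [0.0, -0.0, -0.0002] dist mm 140.0 deg 0.1
```

```bash
python3 -m handwheel '[[[0,-0.001,0.12],[0,0,0]],[[0,-0.001,0.3],[0,0,0]],[[0,-0.001,0.48],[0,0,0]],[[0,-0.001,0.62],[0,0,0]],[[0,-0.001,0.7],[0,0,0]]]'
python3 -m handwheel '[[[0,0,0],[0,0,0]],[[0,0,0],[0,0,0]],[[0,0,0],[0,0,0]],[[0,0,0],[0,0,0]]]'
python3 -m handwheel '[[[0,0,0],[0,0,0]],[[0,0,0],[0,0,0]],[[0,0,0],[0,0,0]],[[0,0,0],[0,0,0]],[[0,0,0],[0,0,0]]]' 1
python3 -m handwheel '[[[0,0,-0.06],[0,0,0]],[[0,0,-0.2],[0,0,0]],[[0,0,-0.37],[0,0,0]],[[0,0,-0.55],[0,0,0]],[[0,0,-0.725],[0,0,0]]]'
python3 -m handwheel '[[[0.1,-0.006,0],[0,0,0]],[[0.27,-0.015,0],[0,0,0]],[[0.44,-0.024,0],[0,0,0]],[[0.62,-0.034,0],[0,0,0]],[[0.802,-0.0445,0],[0,0,0]]]'
python3 -m handwheel '[[[0.18,-0.01,0],[0,0,0.014]],[[0.36,-0.02,0],[0,0,0.028]],[[0.54,-0.03,0],[0,0,0.042]],[[0.7,-0.039,0],[0,0,0.056]],[[0.802,-0.0445,0],[0,0,0.07]]]'
for i in 1 2; do python3 -m handwheel '[[[0,0,0],[0,0,0]],[[0,0,0],[0,0,0]],[[0,0,0],[0,0,0]],[[0,0,0],[0,0,0]],[[0,0,0],[0,0,0]]]'; done
python3 look.py s 2>/dev/null
```

```text
clock: 27.47
tool_pos: [0.4626, 0.3095, 0.0973]
orientation: [179.8, -0.1, -83.3]
force: [0.3, -0.6, 0.2]
opening: 0.0677
clock: 27.8
tool_pos: [0.4648, 0.3118, 0.1023]
orientation: [-179.9, 0.1, -83.2]
force: [0.1, -0.5, 0.7]
opening: 0.0678
clock: 28.22
tool_pos: [0.4644, 0.3112, 0.1013]
orientation: [-179.9, 0.0, -83.3]
force: [0.0, -0.1, 4.8]
opening: 0.0535
clock: 28.63
tool_pos: [0.4636, 0.3103, 0.2468]
orientation: [179.9, -0.0, -83.3]
force: [1.2, 0.4, -0.1]
opening: 0.0537
clock: 29.05
tool_pos: [0.4912, 0.1512, 0.2454]
orientation: [180.0, 0.0, -83.2]
force: [0.9, -0.8, -0.4]
opening: 0.0535
clock: 29.47
tool_pos: [0.5189, -0.0083, 0.2453]
orientation: [180.0, -0.0, -108.8]
force: [-0.4, -0.2, -1.1]
opening: 0.0536
clock: 29.88
tool_pos: [0.5192, -0.0048, 0.2455]
orientation: [180.0, 0.0, -108.4]
force: [-0.2, 0.3, 0.1]
opening: 0.0537
clock: 30.3
tool_pos: [0.5193, -0.0055, 0.2456]
orientation: [-180.0, 0.0, -108.4]
force: [0.2, 0.2, -0.9]
opening: 0.0537
tcp [ 0.5193 -0.0055  0.2456] [-180.      0.   -108.45] open 0.0537 clock 30.3
stand tcp [-1.760e-02 -2.000e-04  2.456e-01]
  blue 22 face x nan up-lo nan y nan z 0.112 0.114 xmax/min 0.0569 0.0519
  blue 21 face x nan up-lo nan y nan z 0.111 0.115 xmax/min 0.0569 0.0519
  blue 49 face x 0.0214 up-lo 0.0001 y 0.024 z 0.02 0.114 xmax/min 0.0216 0.0156
  blue 51 face x 0.0214 up-lo 0.0 y -0.0266 z 0.02 0.115 xmax/min 0.0217 0.0158
  red 280 face x -0.0149 up-lo 0.0 y 0.0247 z 0.155 0.251 xmax/min -0.0137 -0.0156
  red 282 face x -0.0147 up-lo 0.0 y -0.0262 z 0.155 0.251 xmax/min -0.0138 -0.0154
```

```bash
python3 -m handwheel '[[[0.0025,-0.001,0],[0,0,0]],[[0.0025,-0.001,0.12],[0,0,0]],[[0.0025,-0.001,0.28],[0,0,0]],[[0.0025,-0.001,0.44],[0,0,0]],[[0.0025,-0.001,0.56],[0,0,0]]]'
python3 -m handwheel '[[[0,0,0],[0,0,0]],[[0,0,0],[0,0,0]],[[0,0,0.02],[0,0,0]],[[0,0,0.04],[0,0,0]],[[0,0,0.06],[0,0,0]]]'
python3 -m handwheel '[[[0,0,0.02],[0,0,0]],[[0,0,0.04],[0,0,0]],[[0,0,0.06],[0,0,0]],[[0,0,0.075],[0,0,0]],[[0,0,0.085],[0,0,0]]]'
python3 -m handwheel '[[[0,0,0.008],[0,0,0]],[[0,0,0.014],[0,0,0]],[[0,0,0.017],[0,0,0]],[[0,0,0.017],[0,0,0]],[[0,0,0.017],[0,0,0]]]'
python3 -m handwheel '[[[0,0,0],[0,0,0]],[[0,0,0],[0,0,0]],[[0,0,0],[0,0,0]],[[0,0,0],[0,0,0]]]' -0.545
python3 -m handwheel '[[[0,0,-0.06],[0,0,0]],[[0,0,-0.2],[0,0,0]],[[0,0,-0.37],[0,0,0]],[[0,0,-0.55],[0,0,0]],[[0,0,-0.7],[0,0,0]]]'
python3 -m handwheel '[[[0,0,0],[0,0,0]],[[0,0,0],[0,0,0]],[[0,0,0],[0,0,0]],[[0,0,0],[0,0,0]]]'
python3 look.py s 2>/dev/null;  python3 -c "
from h import *
tgt([.5534,-.0170,.24],-108.5)"
```

```text
clock: 30.77
tool_pos: [0.5184, -0.0065, 0.1315]
orientation: [179.9, -0.0, -108.5]
force: [-1.0, -0.6, -0.6]
opening: 0.0534
clock: 31.18
tool_pos: [0.5203, -0.0059, 0.1228]
orientation: [-179.9, 0.1, -108.5]
force: [0.6, 0.3, -1.5]
opening: 0.0538
clock: 31.6
tool_pos: [0.5191, -0.0063, 0.1041]
orientation: [180.0, -0.0, -108.5]
force: [-0.7, 0.2, -0.5]
opening: 0.054
clock: 32.02
tool_pos: [0.5194, -0.0062, 0.1014]
orientation: [-180.0, 0.0, -108.5]
force: [0.1, -0.6, 1.8]
opening: 0.0538
clock: 32.35
tool_pos: [0.5193, -0.0062, 0.1011]
orientation: [-180.0, 0.0, -108.5]
force: [-0.2, -0.8, 0.1]
opening: 0.0672
clock: 32.77
tool_pos: [0.5195, -0.0063, 0.2436]
orientation: [-179.9, 0.0, -108.5]
force: [1.3, 0.1, -0.2]
opening: 0.0673
clock: 33.1
tool_pos: [0.5186, -0.0063, 0.24]
orientation: [179.9, -0.1, -108.5]
force: [-0.2, -0.6, -0.8]
opening: 0.0677
tcp [ 0.5186 -0.0063  0.24  ] [ 1.7990e+02 -5.0000e-02 -1.0848e+02] open 0.0677 clock 33.1
stand tcp [-0.018  -0.0012  0.24  ]
  blue 23 face x 0.0503 up-lo nan y 0.0309 z 0.03 0.115 xmax/min 0.057 0.0503
  blue 28 face x nan up-lo nan y nan z 0.112 0.115 xmax/min 0.057 0.0522
  blue 53 face x 0.0214 up-lo -0.0 y 0.024 z 0.022 0.114 xmax/min 0.0215 0.0157
  blue 60 face x 0.0214 up-lo 0.0 y -0.0266 z 0.023 0.115 xmax/min 0.0216 0.0157
  red 86 face x -0.0147 up-lo 0.0001 y 0.0235 z 0.023 0.115 xmax/min -0.0145 -0.0205
  red 82 face x -0.0146 up-lo 0.0 y -0.0273 z 0.024 0.115 xmax/min -0.0142 -0.0206
shift [-0.0047, -0.1818, -0.0007] turn [0.0003, -0.0002, 0.0001] dist mm 36.4 deg 0.1
```

```bash
python3 -m handwheel '[[[-0.002,-0.06,0],[0,0,0]],[[-0.004,-0.12,0],[0,0,0]],[[-0.004,-0.181,0],[0,0,0]],[[-0.004,-0.181,0],[0,0,0]],[[-0.004,-0.181,0],[0,0,0]]]'
python3 -m handwheel '[[[0,0,0.12],[0,0,0]],[[0,0,0.3],[0,0,0]],[[0,0,0.48],[0,0,0]],[[0,0,0.62],[0,0,0]],[[0,0,0.695],[0,0,0]]]'
python3 -m handwheel '[[[0,0,0],[0,0,0]],[[0,0,0],[0,0,0]],[[0,0,0],[0,0,0]],[[0,0,0],[0,0,0]]]'
python3 -m handwheel '[[[0,0,0],[0,0,0]],[[0,0,0],[0,0,0]],[[0,0,0],[0,0,0]],[[0,0,0],[0,0,0]],[[0,0,0],[0,0,0]]]' 1
python3 -m handwheel '[[[0,0,-0.06],[0,0,0]],[[0,0,-0.2],[0,0,0]],[[0,0,-0.37],[0,0,0]],[[0,0,-0.55],[0,0,0]],[[0,0,-0.725],[0,0,0]]]'
python3 -m handwheel '[[[-0.09,0.06,0],[0,0,0]],[[-0.23,0.155,0],[0,0,0]],[[-0.39,0.26,0],[0,0,0]],[[-0.55,0.367,0],[0,0,0]],[[-0.706,0.472,0],[0,0,0]]]'
python3 -m handwheel '[[[-0.16,0.107,0],[0,0,-0.014]],[[-0.32,0.214,0],[0,0,-0.028]],[[-0.48,0.321,0],[0,0,-0.042]],[[-0.62,0.415,0],[0,0,-0.056]],[[-0.706,0.472,0],[0,0,-0.07]]]'
for i in 1 2; do python3 -m handwheel '[[[0,0,0],[0,0,0]],[[0,0,0],[0,0,0]],[[0,0,0],[0,0,0]],[[0,0,0],[0,0,0]],[[0,0,0],[0,0,0]]]'; done
python3 look.py c 2>/dev/null
```

```text
clock: 33.57
tool_pos: [0.5546, -0.0174, 0.2402]
orientation: [179.9, -0.1, -108.5]
force: [0.3, -0.9, 0.3]
opening: 0.0678
clock: 33.98
tool_pos: [0.5516, -0.0175, 0.0985]
orientation: [179.8, -0.1, -108.5]
force: [-1.5, -0.2, -0.2]
opening: 0.0679
clock: 34.32
tool_pos: [0.555, -0.0167, 0.1038]
orientation: [-179.9, 0.1, -108.5]
force: [0.5, 0.9, 0.2]
opening: 0.0676
clock: 34.73
tool_pos: [0.5544, -0.0169, 0.1029]
orientation: [-179.9, 0.0, -108.5]
force: [0.7, -0.4, 5.2]
opening: 0.0539
clock: 35.15
tool_pos: [0.5533, -0.017, 0.2485]
orientation: [179.9, -0.0, -108.5]
force: [1.7, -0.1, -0.9]
opening: 0.0537
clock: 35.57
tool_pos: [0.5081, 0.1482, 0.2471]
orientation: [180.0, 0.0, -108.5]
force: [1.1, 0.8, 0.0]
opening: 0.0533
clock: 35.98
tool_pos: [0.463, 0.3136, 0.2468]
orientation: [180.0, 0.0, -82.9]
force: [0.7, 0.3, -0.6]
opening: 0.0538
clock: 36.4
tool_pos: [0.4645, 0.3098, 0.2472]
orientation: [180.0, -0.0, -83.4]
force: [-0.4, 0.5, -1.6]
opening: 0.0538
clock: 36.82
tool_pos: [0.4644, 0.3106, 0.2472]
orientation: [-180.0, 0.0, -83.3]
force: [0.1, 0.1, -0.7]
opening: 0.0534
tcp [0.4644 0.3106 0.2472] [-180.      0.    -83.29] open 0.0534 clock 36.8167
chamber tcp [-0.0129 -0.0013  0.2472]
  blue 56 face x 0.0176 up-lo 0.0 y 0.0231 z 0.021 0.116 xmax/min 0.0178 0.0118
  blue 57 face x 0.0175 up-lo 0.0 y -0.0274 z 0.02 0.115 xmax/min 0.0178 0.0117
  blue 24 face x -0.0384 up-lo 0.0 y 0.0235 z 0.024 0.154 xmax/min -0.0109 -0.0391
  blue 25 face x -0.0385 up-lo 0.0001 y -0.0271 z 0.023 0.154 xmax/min -0.011 -0.0388
  blue 273 face x -0.0108 up-lo 0.0 y 0.0233 z 0.155 0.252 xmax/min -0.0101 -0.0114
  blue 275 face x -0.011 up-lo 0.0 y -0.0276 z 0.157 0.251 xmax/min -0.0102 -0.0115
  red 42 face x 0.0456 up-lo 0.0 y 0.0232 z 0.024 0.114 xmax/min 0.0456 0.0403
  red 43 face x 0.0457 up-lo 0.0 y -0.0272 z 0.03 0.115 xmax/min 0.0457 0.0401
```

```bash
python3 -m handwheel '[[[0,-0.0025,0],[0,0,0]],[[0,-0.0025,0.12],[0,0,0]],[[0,-0.0025,0.28],[0,0,0]],[[0,-0.0025,0.44],[0,0,0]],[[0,-0.0025,0.56],[0,0,0]]]'
python3 -m handwheel '[[[0,0,0],[0,0,0]],[[0,0,0],[0,0,0]],[[0,0,0.02],[0,0,0]],[[0,0,0.04],[0,0,0]],[[0,0,0.06],[0,0,0]]]'
python3 -m handwheel '[[[0,0,0.02],[0,0,0]],[[0,0,0.04],[0,0,0]],[[0,0,0.06],[0,0,0]],[[0,0,0.075],[0,0,0]],[[0,0,0.085],[0,0,0]]]'
python3 -m handwheel '[[[0,0,0.008],[0,0,0]],[[0,0,0.014],[0,0,0]],[[0,0,0.017],[0,0,0]],[[0,0,0.017],[0,0,0]],[[0,0,0.017],[0,0,0]]]'
python3 -m handwheel '[[[0,0,0],[0,0,0]],[[0,0,0],[0,0,0]],[[0,0,0],[0,0,0]],[[0,0,0],[0,0,0]]]' -0.545
python3 -m handwheel '[[[0,0,-0.06],[0,0,0]],[[0,0,-0.2],[0,0,0]],[[0,0,-0.37],[0,0,0]],[[0,0,-0.55],[0,0,0]],[[0,0,-0.7],[0,0,0]]]'
python3 -m handwheel '[[[0,-0.09,0],[0,0,0]],[[0,-0.18,0],[0,0,0]],[[0,-0.275,0],[0,0,0]],[[0,-0.275,0],[0,0,0]],[[0,-0.275,0],[0,0,0]]]'
python3 -m handwheel '[[[0,0,0],[0,0,0]],[[0,0,0],[0,0,0]],[[0,0,0],[0,0,0]],[[0,0,0],[0,0,0]]]'
python3 look.py c 2>/dev/null
```

```text
clock: 37.28
tool_pos: [0.4641, 0.3102, 0.133]
orientation: [179.9, -0.0, -83.3]
force: [-0.9, 0.4, -1.4]
opening: 0.0537
clock: 37.7
tool_pos: [0.4655, 0.3116, 0.1245]
orientation: [-179.9, 0.1, -83.3]
force: [0.2, -0.8, -0.2]
opening: 0.0534
clock: 38.12
tool_pos: [0.4647, 0.3107, 0.1057]
orientation: [180.0, -0.0, -83.3]
force: [-0.7, 0.4, -2.2]
opening: 0.0536
clock: 38.53
tool_pos: [0.4649, 0.3108, 0.103]
orientation: [-180.0, 0.0, -83.3]
force: [0.0, -1.3, 1.9]
opening: 0.054
clock: 38.87
tool_pos: [0.4648, 0.3109, 0.1028]
orientation: [-180.0, 0.0, -83.3]
force: [0.2, 0.8, 0.3]
opening: 0.0672
clock: 39.28
tool_pos: [0.465, 0.3109, 0.2452]
orientation: [-179.9, 0.0, -83.3]
force: [1.0, 0.1, -0.4]
opening: 0.0678
clock: 39.7
tool_pos: [0.5197, 0.3171, 0.2421]
orientation: [179.9, -0.0, -83.3]
force: [-0.3, -0.4, -0.1]
opening: 0.0679
clock: 40.03
tool_pos: [0.519, 0.3173, 0.243]
orientation: [-180.0, 0.0, -83.2]
force: [-0.3, 0.0, -0.3]
opening: 0.0677
tcp [0.519  0.3173 0.243 ] [-1.7999e+02  1.0000e-02 -8.3240e+01] open 0.0677 clock 40.0333
chamber tcp [ 0.0421 -0.0011  0.243 ]
  blue 84 face x 0.0177 up-lo 0.0001 y 0.0232 z 0.036 0.115 xmax/min 0.0181 0.0127
  blue 85 face x 0.0175 up-lo -0.0 y -0.0276 z 0.036 0.115 xmax/min 0.0401 0.0123
  blue 83 face x -0.0104 up-lo -0.0 y 0.0226 z 0.055 0.115 xmax/min -0.0098 -0.0167
  blue 82 face x -0.0105 up-lo -0.0 y -0.028 z 0.055 0.114 xmax/min -0.0099 -0.0161
  blue 18 face x -0.0383 up-lo 0.0002 y 0.0232 z 0.069 0.083 xmax/min -0.0377 -0.0391
  blue 17 face x -0.0385 up-lo 0.0001 y -0.0274 z 0.068 0.082 xmax/min -0.0381 -0.0391
  red 74 face x 0.0456 up-lo 0.0001 y 0.0238 z 0.025 0.114 xmax/min 0.0459 0.0396
  red 79 face x 0.0457 up-lo 0.0 y -0.027 z 0.027 0.115 xmax/min 0.046 0.0398
```

```bash
python3 -m handwheel '[[[0,-0.002,0.12],[0,0,0]],[[0,-0.002,0.3],[0,0,0]],[[0,-0.002,0.48],[0,0,0]],[[0,-0.002,0.62],[0,0,0]],[[0,-0.002,0.7],[0,0,0]]]'
python3 -m handwheel '[[[0,0,0],[0,0,0]],[[0,0,0],[0,0,0]],[[0,0,0],[0,0,0]],[[0,0,0],[0,0,0]]]'
python3 -m handwheel '[[[0,0,0],[0,0,0]],[[0,0,0],[0,0,0]],[[0,0,0],[0,0,0]],[[0,0,0],[0,0,0]],[[0,0,0],[0,0,0]]]' 1
python3 -m handwheel '[[[0,0,-0.06],[0,0,0]],[[0,0,-0.2],[0,0,0]],[[0,0,-0.37],[0,0,0]],[[0,0,-0.55],[0,0,0]],[[0,0,-0.725],[0,0,0]]]'
python3 -m handwheel '[[[0.1,0.023,0],[0,0,0]],[[0.25,0.058,0],[0,0,0]],[[0.42,0.097,0],[0,0,0]],[[0.59,0.136,0],[0,0,0]],[[0.764,0.176,0],[0,0,0]]]'
python3 -m handwheel '[[[0.17,0.04,0],[0,0,0.014]],[[0.34,0.08,0],[0,0,0.028]],[[0.51,0.118,0],[0,0,0.042]],[[0.67,0.154,0],[0,0,0.056]],[[0.764,0.176,0],[0,0,0.07]]]'
for i in 1 2; do python3 -m handwheel '[[[0,0,0],[0,0,0]],[[0,0,0],[0,0,0]],[[0,0,0],[0,0,0]],[[0,0,0],[0,0,0]],[[0,0,0],[0,0,0]]]'; done
python3 look.py s 2>/dev/null
```

```text
clock: 40.5
tool_pos: [0.5181, 0.3161, 0.0994]
orientation: [179.8, -0.1, -83.3]
force: [-0.2, -0.8, -0.3]
opening: 0.0674
clock: 40.83
tool_pos: [0.5206, 0.3182, 0.1047]
orientation: [-179.9, 0.1, -83.2]
force: [0.3, 0.6, 0.4]
opening: 0.0677
clock: 41.25
tool_pos: [0.5203, 0.3176, 0.1036]
orientation: [-179.9, 0.0, -83.3]
force: [-0.5, 0.2, 5.8]
opening: 0.0537
clock: 41.67
tool_pos: [0.5194, 0.3169, 0.249]
orientation: [179.9, -0.0, -83.3]
force: [1.0, 1.4, -1.0]
opening: 0.0531
clock: 42.08
tool_pos: [0.5019, 0.16, 0.2474]
orientation: [180.0, -0.0, -83.2]
force: [0.8, 0.2, -0.4]
opening: 0.0533
clock: 42.5
tool_pos: [0.4845, 0.003, 0.2476]
orientation: [180.0, -0.0, -108.8]
force: [1.2, 0.1, -1.6]
opening: 0.0534
clock: 42.92
tool_pos: [0.4858, 0.0064, 0.2476]
orientation: [180.0, -0.0, -108.4]
force: [0.1, 0.0, -0.5]
opening: 0.0535
clock: 43.33
tool_pos: [0.4857, 0.0057, 0.2478]
orientation: [180.0, -0.0, -108.5]
force: [-0.4, -0.5, -1.1]
opening: 0.0536
tcp [0.4857 0.0057 0.2478] [ 180.     -0.   -108.45] open 0.0536 clock 43.3333
stand tcp [-5.300e-02 -2.000e-04  2.478e-01]
  blue 54 face x 0.0514 up-lo -0.0 y 0.0239 z 0.02 0.115 xmax/min 0.0568 0.0513
  blue 58 face x 0.0515 up-lo 0.0 y -0.0267 z 0.02 0.115 xmax/min 0.0568 0.0514
  red 55 face x -0.0148 up-lo 0.0 y 0.0235 z 0.026 0.115 xmax/min -0.0147 -0.0202
  red 58 face x -0.0146 up-lo 0.0001 y -0.0272 z 0.028 0.115 xmax/min -0.0145 -0.0201
  red 279 face x -0.0504 up-lo 0.0001 y 0.0247 z 0.156 0.253 xmax/min -0.0496 -0.0514
  red 285 face x -0.0503 up-lo -0.0 y -0.0261 z 0.156 0.253 xmax/min -0.0493 -0.051
```

```bash
python3 -m handwheel '[[[0.003,0.001,0],[0,0,0]],[[0.003,0.001,0.12],[0,0,0]],[[0.003,0.001,0.28],[0,0,0]],[[0.003,0.001,0.44],[0,0,0]],[[0.003,0.001,0.56],[0,0,0]]]'
python3 -m handwheel '[[[0,0,0],[0,0,0]],[[0,0,0],[0,0,0]],[[0,0,0.02],[0,0,0]],[[0,0,0.04],[0,0,0]],[[0,0,0.06],[0,0,0]]]'
python3 -m handwheel '[[[0,0,0.02],[0,0,0]],[[0,0,0.04],[0,0,0]],[[0,0,0.06],[0,0,0]],[[0,0,0.075],[0,0,0]],[[0,0,0.085],[0,0,0]]]'
python3 -m handwheel '[[[0,0,0.008],[0,0,0]],[[0,0,0.014],[0,0,0]],[[0,0,0.017],[0,0,0]],[[0,0,0.017],[0,0,0]],[[0,0,0.017],[0,0,0]]]'
python3 -m handwheel '[[[0,0,0],[0,0,0]],[[0,0,0],[0,0,0]],[[0,0,0],[0,0,0]],[[0,0,0],[0,0,0]]]' -0.545
python3 -m handwheel '[[[0,0,-0.06],[0,0,0]],[[0,0,-0.2],[0,0,0]],[[0,0,-0.37],[0,0,0]],[[0,0,-0.55],[0,0,0]],[[0,0,-0.7],[0,0,0]]]'
python3 look.py s 2>/dev/null
python3 -m handwheel '[[[0,-0.12,0],[0,0,0]],[[0,-0.24,0],[0,0,0]],[[0,-0.36,0],[0,0,0]],[[0,-0.46,0],[0,0,0]],[[0,-0.5385,0],[0,0,0]]]'
for i in 1 2; do python3 -m handwheel '[[[0,0,0],[0,0,0]],[[0,0,0],[0,0,0]],[[0,0,0],[0,0,0]],[[0,0,0],[0,0,0]]]'; done
python3 look.py s 2>/dev/null
```

```text
clock: 43.8
tool_pos: [0.4844, 0.0048, 0.1338]
orientation: [179.9, -0.0, -108.5]
force: [0.3, -0.3, -0.8]
opening: 0.0536
clock: 44.22
tool_pos: [0.4863, 0.0054, 0.1249]
orientation: [-179.9, 0.1, -108.5]
force: [-0.0, -0.3, -0.3]
opening: 0.0532
clock: 44.63
tool_pos: [0.4852, 0.005, 0.1063]
orientation: [180.0, -0.0, -108.5]
force: [0.2, 0.2, -1.2]
opening: 0.0536
clock: 45.05
tool_pos: [0.4855, 0.005, 0.1036]
orientation: [-180.0, 0.0, -108.5]
force: [-1.1, -1.5, 2.2]
opening: 0.0536
clock: 45.38
tool_pos: [0.4853, 0.0051, 0.1033]
orientation: [180.0, 0.0, -108.5]
force: [-0.0, 0.7, 0.3]
opening: 0.0668
clock: 45.8
tool_pos: [0.4855, 0.005, 0.2458]
orientation: [-179.9, 0.0, -108.5]
force: [1.7, 1.3, -0.6]
opening: 0.0675
tcp [0.4855 0.005  0.2458] [-1.7994e+02  3.0000e-02 -1.0846e+02] open 0.0675 clock 45.8
stand tcp [-0.053  -0.0009  0.2458]
  blue 60 face x 0.0514 up-lo 0.0001 y 0.0239 z 0.032 0.115 xmax/min 0.0574 0.0513
  blue 60 face x 0.0515 up-lo -0.0 y -0.0266 z 0.02 0.115 xmax/min 0.0575 0.0513
  red 51 face x -0.0148 up-lo 0.0 y 0.0235 z 0.023 0.114 xmax/min -0.0146 -0
[... 569 characters left out ...]
 [-180.0, 0.0, -108.5]
force: [-0.3, -0.0, 0.7]
opening: 0.0674
tcp [ 0.5873 -0.0289  0.2437] [-1.7998e+02  2.0000e-02 -1.0845e+02] open 0.0674 clock 46.9333
stand tcp [ 0.0544 -0.0008  0.2437]
  blue 75 face x 0.0575 up-lo 0.0001 y 0.024 z 0.023 0.115 xmax/min 0.0578 0.0518
  blue 83 face x 0.0574 up-lo 0.0001 y -0.0266 z 0.024 0.115 xmax/min 0.058 0.0521
  red 85 face x -0.0148 up-lo -0.0001 y 0.0237 z 0.025 0.105 xmax/min -0.0142 -0.0463
  red 87 face x -0.0146 up-lo 0.0001 y -0.0272 z 0.022 0.105 xmax/min -0.0137 -0.0289
  red 38 face x -0.0508 up-lo 0.0001 y 0.0236 z 0.103 0.115 xmax/min -0.0502 -0.0574
  red 33 face x -0.0508 up-lo 0.0001 y -0.0272 z 0.102 0.115 xmax/min -0.0501 -0.056
```

```bash
python3 -m handwheel '[[[0,0,0.12],[0,0,0]],[[0,0,0.3],[0,0,0]],[[0,0,0.48],[0,0,0]],[[0,0,0.62],[0,0,0]],[[0,0,0.7],[0,0,0]]]'
python3 -m handwheel '[[[0,0,0],[0,0,0]],[[0,0,0],[0,0,0]],[[0,0,0],[0,0,0]],[[0,0,0],[0,0,0]]]'
python3 -m handwheel '[[[0,0,0],[0,0,0]],[[0,0,0],[0,0,0]],[[0,0,0],[0,0,0]],[[0,0,0],[0,0,0]],[[0,0,0],[0,0,0]]]' 1
python3 -m handwheel '[[[0,0,-0.06],[0,0,0]],[[0,0,-0.2],[0,0,0]],[[0,0,-0.37],[0,0,0]],[[0,0,-0.55],[0,0,0]],[[0,0,-0.725],[0,0,0]]]'
python3 -m handwheel '[[[-0.1,0.057,0],[0,0,0]],[[-0.26,0.147,0],[0,0,0]],[[-0.43,0.243,0],[0,0,0]],[[-0.6,0.34,0],[0,0,0]],[[-0.768,0.4345,0],[0,0,0]]]'
python3 -m handwheel '[[[-0.17,0.096,0],[0,0,-0.014]],[[-0.34,0.192,0],[0,0,-0.028]],[[-0.51,0.289,0],[0,0,-0.042]],[[-0.67,0.379,0],[0,0,-0.056]],[[-0.768,0.4345,0],[0,0,-0.07]]]'
for i in 1 2; do python3 -m handwheel '[[[0,0,0],[0,0,0]],[[0,0,0],[0,0,0]],[[0,0,0],[0,0,0]],[[0,0,0],[0,0,0]],[[0,0,0],[0,0,0]]]'; done
python3 look.py c 2>/dev/null
```

```text
clock: 47.4
tool_pos: [0.5855, -0.0293, 0.0999]
orientation: [179.8, -0.1, -108.5]
force: [-0.4, -0.2, -0.7]
opening: 0.0678
clock: 47.73
tool_pos: [0.5887, -0.0288, 0.1052]
orientation: [-179.9, 0.1, -108.5]
force: [0.4, 0.2, 0.1]
opening: 0.0677
clock: 48.15
tool_pos: [0.588, -0.0291, 0.1042]
orientation: [-179.9, 0.0, -108.5]
force: [-1.4, -0.9, 4.8]
opening: 0.0534
clock: 48.57
tool_pos: [0.5869, -0.0291, 0.2496]
orientation: [179.9, -0.0, -108.5]
force: [1.1, -0.5, -0.6]
opening: 0.0536
clock: 48.98
tool_pos: [0.5528, 0.1455, 0.2482]
orientation: [180.0, 0.0, -108.5]
force: [0.9, 0.1, -1.7]
opening: 0.0536
clock: 49.4
tool_pos: [0.5188, 0.3205, 0.2479]
orientation: [180.0, 0.0, -82.9]
force: [0.4, -0.9, -0.5]
opening: 0.0533
clock: 49.82
tool_pos: [0.5202, 0.3163, 0.2485]
orientation: [180.0, -0.0, -83.4]
force: [-0.3, -0.7, -0.4]
opening: 0.0535
clock: 50.23
tool_pos: [0.52, 0.3172, 0.2484]
orientation: [-180.0, 0.0, -83.3]
force: [0.5, 0.3, -0.1]
opening: 0.0536
tcp [0.52   0.3172 0.2484] [-180.      0.    -83.29] open 0.0536 clock 50.2333
chamber tcp [ 0.0432 -0.0013  0.2484]
  blue 23 face x 0.0176 up-lo 0.0002 y 0.0232 z 0.024 0.059 xmax/min 0.0179 0.0173
  blue 23 face x 0.0177 up-lo 0.0 y -0.0274 z 0.024 0.059 xmax/min 0.0179 0.0173
  blue 277 face x 0.0456 up-lo 0.0001 y 0.0235 z 0.154 0.254 xmax/min 0.0464 0.0449
  blue 280 face x 0.0455 up-lo 0.0 y -0.0273 z 0.156 0.254 xmax/min 0.0461 0.0445
```

```bash
python3 -m handwheel '[[[0,0,0],[0,0,0]],[[0,0,0.12],[0,0,0]],[[0,0,0.28],[0,0,0]],[[0,0,0.44],[0,0,0]],[[0,0,0.56],[0,0,0]]]'
python3 -m handwheel '[[[0,0,0],[0,0,0]],[[0,0,0],[0,0,0]],[[0,0,0.02],[0,0,0]],[[0,0,0.04],[0,0,0]],[[0,0,0.06],[0,0,0]]]'
python3 -m handwheel '[[[0,0,0.02],[0,0,0]],[[0,0,0.04],[0,0,0]],[[0,0,0.06],[0,0,0]],[[0,0,0.075],[0,0,0]],[[0,0,0.085],[0,0,0]]]'
python3 -m handwheel '[[[0,0,0.008],[0,0,0]],[[0,0,0.014],[0,0,0]],[[0,0,0.017],[0,0,0]],[[0,0,0.017],[0,0,0]],[[0,0,0.017],[0,0,0]]]'
python3 -m handwheel '[[[0,0,0],[0,0,0]],[[0,0,0],[0,0,0]],[[0,0,0],[0,0,0]],[[0,0,0],[0,0,0]]]' -0.545
python3 -m handwheel '[[[0,0,-0.06],[0,0,0]],[[0,0,-0.2],[0,0,0]],[[0,0,-0.37],[0,0,0]],[[0,0,-0.55],[0,0,0]],[[0,0,-0.75],[0,0,0]]]'
python3 -m handwheel '[[[0.18,0,0],[0,0,0]],[[0.36,0,0],[0,0,0]],[[0.54,0,0],[0,0,0]],[[0.72,0,0],[0,0,0]],[[0.9,0,0],[0,0,0]]]' -1
python3 -m handwheel '[[[0.18,0,0],[0,0,0]],[[0.36,0,0],[0,0,0]],[[0.54,0,0],[0,0,0]],[[0.72,0,0],[0,0,0]],[[0.9,0,0],[0,0,0]]]' -1
python3 - <<'E'
from h import *
s=snap('side'); save(s,'s5.png',None,1.4); t=snap('top')
for n,c in(('side',s),('top',t)):
    P,ok=cloud(c); hsv=cv2.cvtColor(c['color'],cv2.COLOR_RGB2HSV); H,S,V=[hsv[...,i].astype(int) for i in range(3)]
    q=P[ok&(H<15)&(S>150)&(P[...,1]<-.1)&(P[...,1]>-.6)&(P[...,0]<.8)&(P[...,2]>.042)&(P[...,2]<.06)]
    if len(q): w,e=np.linalg.eigh(np.cov(q[:,:2].T)); print(n,'wing',len(q),q.mean(0).round(4),q[:,2].max(),np.degrees(np.arctan2(e[1,1],e[0,1])))
E
```

```text
clock: 50.7
tool_pos: [0.5192, 0.3168, 0.1341]
orientation: [179.9, -0.0, -83.3]
force: [-0.4, 0.2, -0.8]
opening: 0.0538
clock: 51.12
tool_pos: [0.5207, 0.3181, 0.1258]
orientation: [-179.9, 0.1, -83.3]
force: [0.1, 0.3, -0.6]
opening: 0.0536
clock: 51.53
tool_pos: [0.5198, 0.3172, 0.1068]
orientation: [180.0, -0.0, -83.3]
force: [0.6, -0.5, -1.0]
opening: 0.0535
clock: 51.95
tool_pos: [0.5201, 0.3173, 0.1042]
orientation: [-180.0, 0.0, -83.3]
force: [-0.2, -0.5, 1.3]
opening: 0.0536
clock: 52.28
tool_pos: [0.5199, 0.3174, 0.1039]
orientation: [-180.0, 0.0, -83.3]
force: [0.3, -0.5, 0.0]
opening: 0.0669
clock: 52.7
tool_pos: [0.5193, 0.3169, 0.2546]
orientation: [179.9, -0.1, -83.3]
force: [0.6, 0.7, 0.3]
opening: 0.0676
clock: 53.12
tool_pos: [0.5408, 0.1372, 0.2542]
orientation: [-180.0, 0.0, -83.2]
force: [1.5, -1.2, -0.7]
opening: 0.0869
clock: 53.53
tool_pos: [0.562, -0.0418, 0.2542]
orientation: [-180.0, 0.0, -83.3]
force: [1.4, 0.8, -0.4]
opening: 0.0876
side wing 245 [ 0.6006 -0.2128  0.0489] 0.059830989531626494 -136.29739586095255
top wing 105 [ 0.495  -0.3165  0.0481] 0.05466029510963524 -173.17919701278805
```

View pics/s5.png

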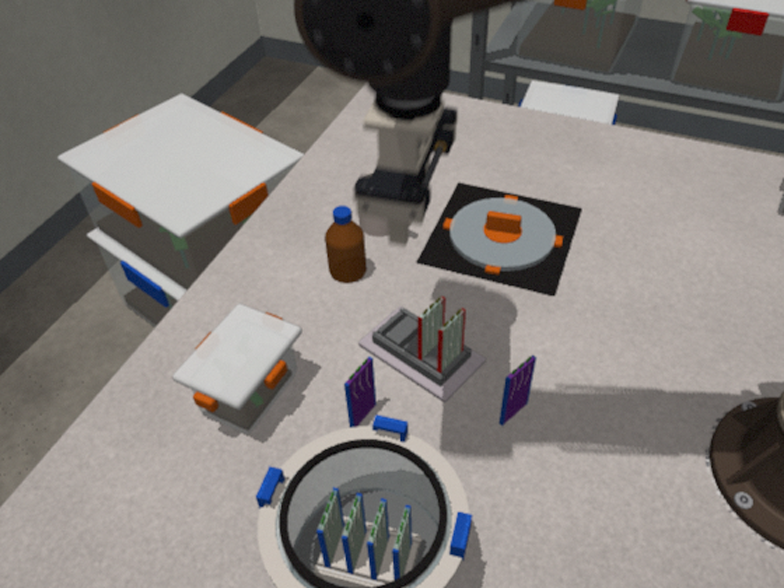

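Side picture: four blue slides in the chamber (325–400, 540), two red ones in the stand (432,330) and (453,340), and the lid still upright on the mat at (503,232), not displaced. Going to the lid.

```bash
for i in 1 2; do python3 -m handwheel '[[[0.132,0.048,0],[0,0,0]],[[0.264,0.096,0],[0,0,0]],[[0.396,0.145,0],[0,0,0]],[[0.54,0.193,0],[0,0,0]],[[0.66,0.241,0],[0,0,0]]]'; done
for i in 1 2; do python3 -m handwheel '[[[0,0,0],[0,0,0]],[[0,0,0],[0,0,0]],[[0,0,0],[0,0,0]],[[0,0,0],[0,0,0]]]'; done
cat > lidw.py <<'E'
from h import *
import sys
lo,hi=float(sys.argv[1]),float(sys.argv[2])
o=get_obs(); c=snap('wrist'); P,ok=cloud(c); hsv=cv2.cvtColor(c['color'],cv2.COLOR_RGB2HSV); H,S,V=[hsv[...,i].astype(int) for i in range(3)]
m=ok&(H<18)&(S>130)&(np.hypot(P[...,0]-o['tool_pos'][0],P[...,1]-o['tool_pos'][1])<.14)
q=P[m&(P[...,2]>lo)&(P[...,2]<hi)]
w,e=np.linalg.eigh(np.cov(q[:,:2].T)); print('tcp',np.round(o['tool_pos'],4),np.round(o['orientation'],1),'wing',len(q),q.mean(0).round(4),'zmax',q[:,2].max(),'yaw',np.degrees(np.arctan2(e[1,1],e[0,1])))
nn,l,st,ce=cv2.connectedComponentsWithStats((m&(P[...,2]<lo)).astype(np.uint8))
for i in range(1,nn):
    if st[i,4]>20: print('orange low',st[i,4],P[l==i].mean(0).round(4),ce[i].round(0))
E
python3 lidw.py .045 .056
```

```text
clock: 54.05
tool_pos: [0.5294, -0.178, 0.254]
orientation: [-180.0, -0.0, -83.3]
force: [0.9, -0.5, -1.1]
opening: 0.0881
clock: 54.47
tool_pos: [0.497, -0.3149, 0.254]
orientation: [-180.0, -0.0, -83.3]
force: [1.0, -0.5, 0.1]
opening: 0.0874
clock: 54.8
tool_pos: [0.4976, -0.3128, 0.254]
orientation: [-180.0, 0.0, -83.2]
force: [-0.1, -0.3, 0.2]
opening: 0.0877
clock: 55.13
tool_pos: [0.4976, -0.3132, 0.2541]
orientation: [-180.0, -0.0, -83.2]
force: [-0.2, 0.4, -0.3]
opening: 0.0874
tcp [ 0.4976 -0.3132  0.2541] [-180.    -0.   -83.2] wing 567 [ 0.5    -0.3161  0.0479] zmax 0.05018642887039531 yaw -173.33406604365248
orange low 226 [ 0.597  -0.3051  0.0099] [281. 103.]
orange low 1699 [ 0.5006 -0.3162  0.0149] [281. 185.]
orange low 185 [ 0.4871 -0.2179  0.0103] [203. 186.]
orange low 195 [ 0.5109 -0.4149  0.01  ] [359. 186.]
orange low 148 [ 0.3999 -0.3282  0.0102] [281. 259.]
```

```bash
python3 -m handwheel '[[[0.013,-0.003,0.19],[0,0,0]],[[0.013,-0.003,0.38],[0,0,0]],[[0.013,-0.003,0.57],[0,0,0]],[[0.013,-0.003,0.76],[0,0,0]],[[0.013,-0.003,0.9],[0,0,0]]]'
python3 -m handwheel '[[[0,0,0.06],[0,0,0]],[[0,0,0.12],[0,0,0]],[[0,0,0.17],[0,0,0]],[[0,0,0.2],[0,0,0]],[[0,0,0.2125],[0,0,0]]]'
python3 -m handwheel '[[[0,0,0],[0,0,0]],[[0,0,0],[0,0,0]],[[0,0,0],[0,0,0]],[[0,0,0],[0,0,0]],[[0,0,0],[0,0,0]]]'
for i in 1 2 3; do python3 -m handwheel '[[[0,0,0],[0,0,0]],[[0,0,0],[0,0,0]],[[0,0,0],[0,0,0]],[[0,0,0],[0,0,0]]]' 1; done
```

```text
clock: 55.6
tool_pos: [0.497, -0.3156, 0.0712]
orientation: [179.9, 0.1, -83.3]
force: [0.2, -0.2, -1.1]
opening: 0.0877
clock: 56.02
tool_pos: [0.498, -0.316, 0.0307]
orientation: [179.9, 0.0, -83.3]
force: [0.7, 0.4, 0.8]
opening: 0.0875
clock: 56.43
tool_pos: [0.4986, -0.3162, 0.0321]
orientation: [-179.9, -0.0, -83.3]
force: [-0.5, -0.3, -0.3]
opening: 0.0878
clock: 56.77
tool_pos: [0.4983, -0.3162, 0.0315]
orientation: [-180.0, -0.0, -83.3]
force: [-0.2, 0.3, -0.6]
opening: 0.0662
clock: 57.1
tool_pos: [0.4982, -0.3161, 0.0314]
orientation: [180.0, 0.0, -83.3]
force: [-0.8, 0.4, 0.4]
opening: 0.04
clock: 57.43
tool_pos: [0.4982, -0.3161, 0.0315]
orientation: [180.0, -0.0, -83.3]
force: [-0.8, -0.4, -0.3]
opening: 0.014
```

```bash
python3 -m handwheel '[[[0,0,0],[0,0,0]],[[0,0,0],[0,0,0]],[[0,0,-0.05],[0,0,0]],[[0,0,-0.15],[0,0,0]],[[0,0,-0.3],[0,0,0]]]'
python3 -m handwheel '[[[0,0,-0.18],[0,0,0]],[[0,0,-0.36],[0,0,0]],[[0,0,-0.54],[0,0,0]],[[0,0,-0.72],[0,0,0]],[[0,0,-0.9],[0,0,0]]]'
for i in 1 2 3 4; do python3 -m handwheel '[[[-0.157,-0.013,0],[0,0,0]],[[-0.314,-0.027,0],[0,0,0]],[[-0.471,-0.04,0],[0,0,0]],[[-0.628,-0.054,0],[0,0,0]],[[-0.783,-0.067,0],[0,0,0]]]'; done
for i in 1 2; do python3 -m handwheel '[[[0,0,0],[0,0,-0.0125]],[[0,0,0],[0,0,-0.025]],[[0,0,0],[0,0,-0.0375]],[[0,0,0],[0,0,-0.05]],[[0,0,0],[0,0,-0.0625]]]'; done
python3 -m handwheel '[[[0,0,0],[0,0,0]],[[0,0,0],[0,0,0]],[[0,0,0],[0,0,0]],[[0,0,0],[0,0,0]],[[0,0,0],[0,0,0]]]'
python3 - <<'E'
from h import *
o=get_obs(); print(o['tool_pos'],o['orientation'],o['opening'])
s=snap('side'); save(s,'s6.png',(150,200,370,420),2.7); c=snap('wrist')
for n,c in(('side',s),('wrist',c)):
    P,ok=cloud(c); hsv=cv2.cvtColor(c['color'],cv2.COLOR_RGB2HSV); H,S,V=[hsv[...,i].astype(int) for i in range(3)]
    r=np.hypot(P[...,0]-.477,P[...,1]-.313)
    for nm,m in(('orange',ok&(H<18)&(S>130)&(r<.13)&(r>.08)&(P[...,2]>.2)&(P[...,2]<.28)),('blue',ok&(H>100)&(H<125)&(S>110)&(r>.09)&(r<.13)&(P[...,2]>.13)&(P[...,2]<.15))):
        nn,l,st,ce=cv2.connectedComponentsWithStats(m.astype(np.uint8))
        for i in range(1,nn):
            if st[i,4]>25:
                p=P[l==i].mean(0); print(n,nm,st[i,4],p.round(4),'ang',np.degrees(np.arctan2(p[1]-.3125,p[0]-.4776)).round(1),'r',np.hypot(p[0]-.4776,p[1]-.3125).round(4))
E
```

```text
clock: 57.85
tool_pos: [0.496, -0.3153, 0.0898]
orientation: [179.7, 0.2, -83.3]
force: [0.7, 0.5, -3.7]
opening: 0.0142
clock: 58.27
tool_pos: [0.4973, -0.3157, 0.2737]
orientation: [180.0, 0.0, -83.3]
force: [0.5, -1.2, -3.0]
opening: 0.0139
clock: 58.68
tool_pos: [0.4921, -0.1576, 0.2717]
orientation: [180.0, 0.0, -83.3]
force: [0.3, 0.6, -3.4]
opening: 0.0137
clock: 59.1
tool_pos: [0.4871, -0.0006, 0.2718]
orientation: [180.0, 0.0, -83.3]
force: [1.2, 0.8, -3.4]
opening: 0.014
clock: 59.52
tool_pos: [0.4821, 0.1564, 0.2718]
orientation: [180.0, 0.0, -83.3]
force: [0.7, -0.1, -3.2]
opening: 0.014
clock: 59.93
tool_pos: [0.4772, 0.3134, 0.2717]
orientation: [180.0, -0.0, -83.3]
force: [0.9, 0.4, -3.3]
opening: 0.0137
clock: 60.35
tool_pos: [0.4774, 0.3119, 0.2715]
orientation: [179.9, 0.0, -60.5]
force: [0.3, 0.2, -3.6]
opening: 0.014
clock: 60.77
tool_pos: [0.4775, 0.3117, 0.2716]
orientation: [179.9, 0.0, -38.1]
force: [0.7, -0.3, -3.7]
opening: 0.014
clock: 61.18
tool_pos: [0.478, 0.3122, 0.2715]
orientation: [180.0, 0.0, -38.3]
force: [0.0, 0.1, -3.9]
opening: 0.0138
[0.47800792 0.3121658  0.27149224] [ 1.79994195e+02  3.12815322e-03 -3.83390916e+01] 0.013845164619546381
side orange 116 [0.4156 0.2352 0.2508] ang -128.8 r 0.0991
side orange 186 [0.5382 0.3905 0.2503] ang 52.2 r 0.0988
side orange 239 [0.4002 0.3742 0.2504] ang 141.4 r 0.099
side blue 301 [0.3721 0.3021 0.1419] ang -174.4 r 0.106
wrist orange 1319 [0.5395 0.3895 0.2504] ang 51.2 r 0.0988
wrist orange 735 [0.4016 0.3754 0.2503] ang 140.4 r 0.0986
wrist orange 757 [0.558  0.252  0.2501] ang -36.9 r 0.1006
```

View pics/s6.png

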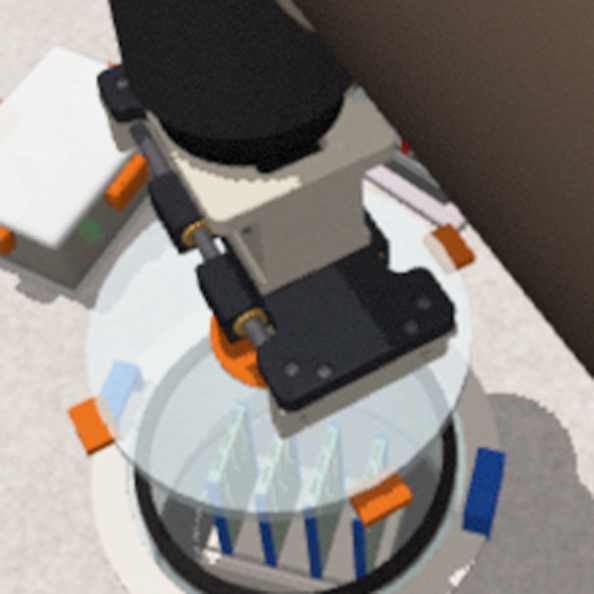

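Picture: the lid is level above the jar with lugs at (92,425), (382,498) and (450,245) in the gaps between the claws. Lowering onto the seal.

```bash
python3 -m handwheel '[[[0,0,0.1],[0,0,0]],[[0,0,0.25],[0,0,0]],[[0,0,0.4],[0,0,0]],[[0,0,0.49],[0,0,0]],[[0,0,0.54],[0,0,0]]]'
python3 -m handwheel '[[[0,0,0],[0,0,0]],[[0,0,0],[0,0,0]],[[0,0,0],[0,0,0]],[[0,0,0],[0,0,0]]]'
python3 -m handwheel '[[[0,0,0.01],[0,0,0]],[[0,0,0.02],[0,0,0]],[[0,0,0.03],[0,0,0]],[[0,0,0.03],[0,0,0]],[[0,0,0.03],[0,0,0]]]'
python3 -m handwheel '[[[0,0,0.01],[0,0,0]],[[0,0,0.02],[0,0,0]],[[0,0,0.03],[0,0,0]],[[0,0,0.037],[0,0,0]],[[0,0,0.037],[0,0,0]]]'
python3 -m handwheel '[[[0,0,0],[0,0,0]],[[0,0,0],[0,0,0]],[[0,0,0],[0,0,0]],[[0,0,0],[0,0,0]]]'
```

```text
clock: 61.7
tool_pos: [0.477, 0.3111, 0.1607]
orientation: [179.8, 0.0, -38.3]
force: [-0.1, -0.5, -2.8]
opening: 0.0138
clock: 62.03
tool_pos: [0.4788, 0.3129, 0.1651]
orientation: [-179.9, -0.0, -38.3]
force: [-0.5, 0.2, -3.4]
opening: 0.0138
clock: 62.45
tool_pos: [0.4783, 0.3125, 0.1582]
orientation: [-179.9, -0.0, -38.3]
force: [-2.2, 0.2, 3.5]
opening: 0.0138
clock: 62.87
tool_pos: [0.4784, 0.3125, 0.1509]
orientation: [-179.9, -0.0, -38.2]
force: [-4.0, -0.2, 10.0]
opening: 0.0139
clock: 63.2
tool_pos: [0.4783, 0.3125, 0.1512]
orientation: [-179.9, -0.0, -38.2]
force: [-4.3, -0.1, 10.4]
opening: 0.0135
```

```bash
python3 -m handwheel '[[[0,0,0],[0,0,0.0125]],[[0,0,0],[0,0,0.025]],[[0,0,0],[0,0,0.0375]],[[0,0,0],[0,0,0.05]],[[0,0,0],[0,0,0.0625]]]'
python3 -m handwheel '[[[0,0,0],[0,0,0.0125]],[[0,0,0],[0,0,0.025]],[[0,0,0],[0,0,0.0375]],[[0,0,0],[0,0,0.05]],[[0,0,0],[0,0,0.06]]]'
python3 -m handwheel '[[[0,0,0],[0,0,0.002]],[[0,0,0],[0,0,0.004]],[[0,0,0],[0,0,0.005]],[[0,0,0],[0,0,0.005]],[[0,0,0],[0,0,0.005]]]'
python3 -c "
from h import *
o=get_obs();print(o['moment'],o['orientation'])"
```

```text
clock: 63.62
tool_pos: [0.4785, 0.3123, 0.1513]
orientation: [-179.9, -0.0, -61.0]
force: [-3.3, -2.2, 9.9]
opening: 0.0139
clock: 64.03
tool_pos: [0.4785, 0.312, 0.1512]
orientation: [-179.9, -0.0, -82.6]
force: [-2.8, -2.8, 9.3]
opening: 0.0135
clock: 64.45
tool_pos: [0.4785, 0.312, 0.1512]
orientation: [-179.9, -0.0, -84.1]
force: [-3.5, -1.6, 9.8]
opening: 0.0139
[-1.09364154  1.11807727  0.46220821] [-1.79929915e+02 -1.79801103e-02 -8.41027959e+01]
```

```bash
python3 -m handwheel '[[[0,0,0],[0,0,0.003]],[[0,0,0],[0,0,0.003]],[[0,0,0],[0,0,0.003]],[[0,0,0],[0,0,0.003]]]'
python3 -c "
from h import *
o=get_obs();print(o['moment'],o['orientation'])
tgt([.4785,.312,.157],-83.2)"
```

```text
clock: 64.78
tool_pos: [0.4785, 0.312, 0.1512]
orientation: [-179.9, -0.0, -85.2]
force: [-3.3, -3.0, 9.3]
opening: 0.0136
[-1.07060197  1.14994376  0.7558706 ] [-1.79930225e+02 -2.57220057e-02 -8.51510438e+01]
shift [0.0, -0.0001, -0.029] turn [-0.0002, -0.0001, -0.0054] dist mm 5.8 deg 2.0
```

```bash
python3 -m handwheel '[[[0,0,-0.01],[0,0,-0.002]],[[0,0,-0.02],[0,0,-0.003]],[[0,0,-0.03],[0,0,-0.004]],[[0,0,-0.03],[0,0,-0.004]],[[0,0,-0.03],[0,0,-0.004]]]'
python3 -c "
from h import *
o=get_obs();print(o['moment'],o['orientation'],o['force'])"
for i in 1 2; do python3 -m handwheel '[[[0,0,0],[0,0,0]],[[0,0,0],[0,0,0]],[[0,0,0],[0,0,0]],[[0,0,0],[0,0,0]],[[0,0,0],[0,0,0]]]' -1;done
python3 -m handwheel '[[[0,0,-0.1],[0,0,0]],[[0,0,-0.2],[0,0,0]],[[0,0,-0.3],[0,0,0]],[[0,0,-0.4],[0,0,0]],[[0,0,-0.5],[0,0,0]]]'
python3 -m handwheel '[[[0,0,0],[0,0,0]],[[0,0,0],[0,0,0]],[[0,0,0],[0,0,0]],[[0,0,0],[0,0,0]],[[0,0,0],[0,0,0]]]'
python3 lidw.py .169 .182
python3 - <<'E'
from h import *
c=snap('wrist'); save(c,'w7.png',None,1.4)
P,ok=cloud(c); m=masks(c)['blue']; r=np.hypot(P[...,0]-.477,P[...,1]-.313)
nn,l,st,ce=cv2.connectedComponentsWithStats((ok&m&(r>.09)&(r<.12)&(P[...,2]>.135)&(P[...,2]<.15)).astype(np.uint8))
for i in range(1,nn):
    if st[i,4]>20: print('claw',st[i,4],P[l==i].mean(0).round(4))
E
```

```text
clock: 65.2
tool_pos: [0.4785, 0.312, 0.1566]
orientation: [-180.0, -0.0, -83.8]
force: [-0.2, -2.7, 6.3]
opening: 0.0138
[-1.1569873   0.20513556  0.27906053] [-1.79955111e+02 -1.28412537e-02 -8.38044817e+01] [-0.15710202 -2.6686522   6.31759824]
clock: 65.62
tool_pos: [0.478, 0.3123, 0.1557]
orientation: [180.0, -0.0, -83.8]
force: [0.5, -0.5, 0.1]
opening: 0.0416
clock: 66.03
tool_pos: [0.4781, 0.3123, 0.1561]
orientation: [-180.0, 0.0, -83.8]
force: [0.5, 0.3, -0.1]
opening: 0.0746
clock: 66.45
tool_pos: [0.478, 0.3121, 0.2571]
orientation: [-180.0, 0.0, -83.8]
force: [0.6, -0.9, -0.6]
opening: 0.0875
clock: 66.87
tool_pos: [0.4777, 0.3119, 0.2551]
orientation: [179.9, -0.1, -83.8]
force: [0.9, 0.2, -0.8]
opening: 0.088
tcp [0.4777 0.3119 0.2551] [ 1.799e+02 -1.000e-01 -8.380e+01] wing 1319 [0.4811 0.3118 0.1738] zmax 0.1765740650152585 yaw -173.23448802042222
orange low 168 [0.5731 0.3225 0.1365] [277.  96.]
orange low 3446 [0.4816 0.3118 0.1405] [278. 209.]
orange low 142 [0.4908 0.2167 0.1363] [387. 209.]
orange low 153 [0.4686 0.4066 0.1365] [169. 211.]
orange low 116 [0.3832 0.3006 0.1366] [279. 308.]
claw 1074 [0.5824 0.3239 0.1424]
claw 872 [0.4916 0.2079 0.1419]
claw 870 [0.4664 0.4154 0.142 ]
claw 686 [0.3751 0.2993 0.1418]
```

View pics/w7.png

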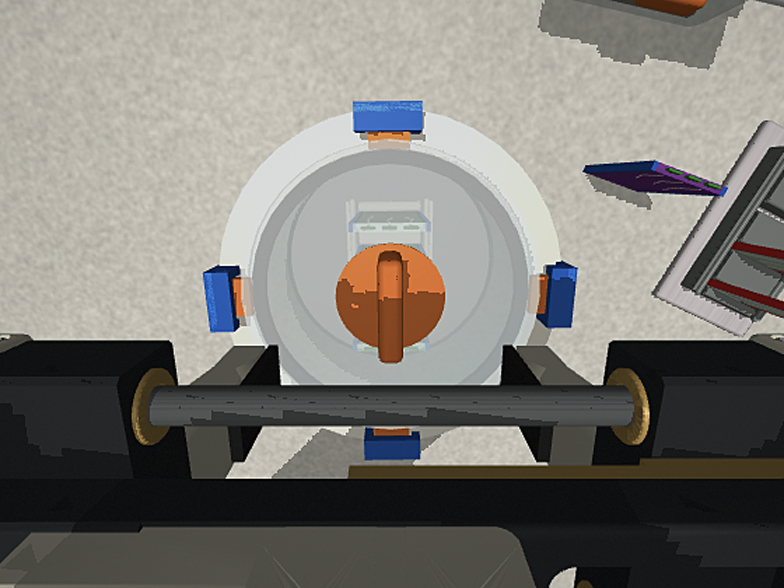

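Wrist picture: the orange lugs sit under all four claws, at (388,115), (222,298), (562,295) and (392,440). Lid yaw is 6.6° against 6.8° for the claws, and the wing height is 173.8 mm against 173.7 mm when locked at the start. One last overall look.

```bash
python3 -m handwheel '[[[0,0,-0.05],[0,0,0]],[[0,0,-0.1],[0,0,0]],[[0,0,-0.15],[0,0,0]],[[0,0,-0.15],[0,0,0]],[[0,0,-0.15],[0,0,0]]]'
for i in 1 2; do python3 -m handwheel '[[[0,0,0],[0,0,0]],[[0,0,0],[0,0,0]],[[0,0,0],[0,0,0]],[[0,0,0],[0,0,0]],[[0,0,0],[0,0,0]]]'; done
python3 - <<'E'
from h import *
t=snap('top'); s=snap('side')
cv2.imwrite('pics/end.png',np.hstack([cv2.resize(x['color'],(400,300)) for x in(t,s)])[:,:,::-1])
import pickle
T=pickle.load(open('s0.pkl','rb'))[0]
for nm,(u0,v0,u1,v1) in dict(tub=(185,115,262,172),bottle=(318,135,352,172),mug=(372,132,408,182)).items():
    print(nm,'mean colour diff',np.abs(T['color'][v0:v1,u0:u1].astype(int)-t['color'][v0:v1,u0:u1]).mean().round(1))
E
```

```text
clock: 67.38
tool_pos: [0.4784, 0.3126, 0.2873]
orientation: [-179.9, 0.1, -83.8]
force: [-0.6, 0.1, 0.8]
opening: 0.0875
clock: 67.8
tool_pos: [0.478, 0.3122, 0.2858]
orientation: [180.0, -0.0, -83.8]
force: [0.8, -0.1, -0.2]
opening: 0.0875
clock: 68.22
tool_pos: [0.4781, 0.3122, 0.2861]
orientation: [180.0, 0.0, -83.8]
force: [0.2, -0.6, 0.5]
opening: 0.0875
tub mean colour diff 5.0
bottle mean colour diff 4.8
mug mean colour diff 4.5
```

View pics/end.png

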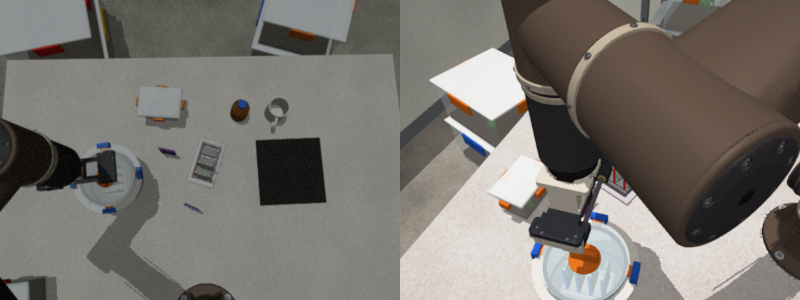

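The top view shows the tub (160,102), bottle (240,108), mug (277,108) and purple plates (168,152) and (192,208) in place. The mat is clear and the lid is on the chamber. Handing in.

```bash
python3 -c "
from plant import *
print(close_job())"
```

```text
the job is handed in; nothing more can be done
None
```

The changeover is done and handed in at about 68 s of the 210 s allowed; no verdict was reported.

I pressed and turned the lid anticlockwise, lifted it off and laid it right way up on the mat. All four blue slides were there and went into the chamber, and both red slides went to the stand. I held each slide only by its coloured edges. I then put the lid back on, turned it clockwise to the stop and let it spring up.

**Slides:** Wrist-depth checks showed five of the six upright and fully down, with tops at 115 mm and slot spacing within about 0.3 mm. The last blue slide, in the +42 mm slot, was not measured after release. It lined up before insertion, went down to its grasp height without resistance, and looked right in the side picture.

**Lid:** All four lugs sit under their claws. Lid yaw is 6.6° against 6.8° for the claws, and the underside works out at 129 mm, which is the locked height. The turning moment rose from 0.46 to 0.76 N m over the last degree, which I took as the stop.

**Other items:** The tub, bottle and mug look unchanged against the first picture, and the gripper was clear and open when I handed in.

**Disagreements:**
- The cameras differed by up to about 4 mm in y, so I relied on relative wrist measurements instead.
- With the lid held over the jar, the wrist camera put its axis about 2 mm off, but the side camera did not. The lid went on without trouble.
- I saw no sign of the lid being knocked.

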